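# Shut the cool box and fasten its sprung draw latch

## Robot

A 7-joint arm with a two-finger parallel gripper is mounted at the origin on a cart in front of the work surface, level with it; the furniture and walls round the work are solid. World frame = base frame: x ahead of the robot, y to its left, z up, the work surface at z = 0. Lengths are in m, angles in rad, forces in N, time in s.
With the tool pointing down it reaches from about 0.4 to 0.875 m from the base axis. Payload 4.4 kg.
Tool frame: the origin (TCP) lies between the finger pads; the fingertips stand 8 mm ahead of it and the grasp point (between the pads) lies 11 mm behind it; y points along the fingers, z is the direction in which the jaws open and shut, and the axes are right-handed (so a half turn about y gives the same grasp; the last joint's range is limited). The gripper opens to 85 mm and grips with 20 to 120 N. Pads are 22 mm wide; open, the fingers measure 114 mm over their backs; the gripper's body (76 mm by 85 mm) begins 54 mm behind the grasp point. The pads swing forward as they close: fully open they stand 13 mm farther back than shut.
Start: joints at [1.123, 0.628, 0.038, 1.517, -0.027, 0.996, -0.02], TCP at [0.242, -0.603, 0.239] pointing down, gripper open.
Joint ranges: [-3.06, 3.06], [-0.37, 2.12], [-1.25, 1.32], [0.18, 2.47], [-1.1, 4.24], [0.23, 1.98], [-2.94, 2.94]. Speed limits (rad/s): [2.57, 2.57, 3.14, 3.14, 3.14, 3.14, 3.14].

## Interface

Orientations are given as [roll, pitch, yaw] about the fixed x, y, z axes, in that order (R = Rz(yaw) Ry(pitch) Rx(roll)).
In Python, from rig import ctrl, grab_frame, camera_info, close_job gives the robot as it stands.
- The arm moves only by the shell command python3 -m creep 'ROWS' [OPENING]. ROWS is JSON, one flat list of numbers, 4 for each row, row after row: the shift along the tool's x, y, z in cm, then the turn about the tool's y in degrees. In form: [dx, dy, dz, turn, dx, dy, dz, turn, ...]. A call has 1 to 10 rows; each row shifts and turns the pose as measured when the row begins, along the tool's axes as they then stand; what a row does not reach is not made up. A row lasts 1/8 s, in which the tool goes at most 62.5 mm and 10.7 degrees, less where a joint would pass 70% of its speed; a pose out of reach is approached as far as the arm can. A call is refused whole if a number of a shift passes 6.25 or a number of a turn 10.7, either way. A call with a gripper value outside its range is refused whole. OPENING is the finger opening in cm, from 0 to 8.54, set as the call begins (- or left out, the last holds). The fingers move at their own pace and stop on an object; the grip force is fixed at half the most. Time passes only in rows, so rows that do not move let the fingers close. It gives the time, the measured TCP pose, the force and the opening at its end, in the units of the state.
- ctrl.read_state(): the state, without advancing time (a new reading comes with each control period).
- grab_frame(name): name is "scene" or "top" or "wrist"; returns (picture, depth): 400x640x3 uint8, red, green, blue; 400x640 float32, m along the optical axis (not along the pixel's ray), 0 where there is no reading.
- camera_info(name): a dict with "fx", "fy", "cx", "cy" (pixels), "distortion" ([k1, k2, p1, p2, k3] as OpenCV has them; the pictures are not rectified), "rvec" (rotation vector, rad) and "tvec" (3), from world to camera coordinates, as OpenCV has them; the wrist camera has in their place "mount" (4x4, takes a point from camera to tool coordinates, whose origin is the TCP and whose axes are the tool frame's). Camera axes: x right, y down, z forward; pixel columns grow to the right and rows downward; lengths in m; the calibration is good to about 2 mm. A picture is of the moment at which its call begins: read the wrist's pose just before it. camera_info takes no time and is no camera call.
- close_job(): hands the job in, once; it reports no verdict.
The state is a dict: "time_s": time; "joint_pos": joint angles; "joint_vel": joint speeds; "joint_torque": joint torques, N m; "eef_pos": TCP position; "orientation": TCP orientation; "ft_force": force on the tool from outside, world axes, zero at the start; "torque": the same for the moment, N m; "opening": opening from 0.0 (shut) to 1.0 (fully open).
Only numpy, scipy, OpenCV 4.12 (cv2) and the standard library are available. Lean on these libraries where they do the work, as an engineer would, in place of code of your own. Each camera call takes 0.05 s, during which the arm holds its last target.

## Task

Close the packed cool box: lower the lid onto its seal, hook the latch claw over the keeper on the front of the lid so that its nose lies in the keeper, then swing the lever down over centre until it is fully home and the lid is drawn down tight. Be gentle: do not jam the claw against the lid, do not force the lever or bear hard on the lid, and leave the things around the box standing where they are.

Things in the scene. Friction and masses are not known exactly. Their poses are not given: they have to be found in the camera images.
- cool_box: Dark teal cool box, 185 mm deep (x), 270 wide (y), body 111 high; it stands firmly and does not slide. Origin: centre of its underside; x points from the latched front face (92 mm in -x from the origin) to the back, z up. The steel latch is in the middle of the front. An avocado and a tomato are packed inside, below the rim.
- lid (a joint): Angle of the thick cream lid (187 x 274 x 30 mm) about its hinge (the body's top back edge, 92 mm in +x and 111 mm above the box origin): 0 = drawn fully down, about 0.012 = lying loosely on the 3 mm proud rubber seal, larger = front edge raised; it starts part open. The stiff hinge leaves it where it is put; it takes 1 to 4 N at the front edge to lower, the seal about 9 N per mm.
- lid_front (a point): Point on the lid's top face, middle of the width, 20 mm behind its front edge: 165 mm in front of the hinge line and 32 mm above it with the lid at 0. A good place to push the lid down.
- keeper_seat (a point): Nominal seat of the nose's centre in the 14 mm wide steel keeper on the lid's front, 12 mm above the lid's underside. The keeper is a block with a trough open upwards, 7.5 mm from front to back: floor 3 mm below the seat; lip (4 mm thick, rounded) and block behind both rise 3.5 mm above it. It is clamped in slots: the real one sits up to 4.2 mm nearer to or farther from the box than this.
- claw_nose (a point): Centre of the claw's nose, a 6 mm diameter, 16 mm wide bar along the box's y, under the claw's inward-bent top (whose underside is 6 mm beyond the nose's centre). It must drop into the keeper's trough from above, behind the lip.
- claw_grip (a point): Middle of the claw's steel shank, 22 mm wide (y) and 8 mm thick, to be pinched across its 22 mm. It lies 13.5 mm on the outer side of the nose, square to the line from claw pivot to nose, and 1 mm nearer the pivot. The shank reaches 30 mm from here towards the pivot and 11 mm the other way.
- claw_pivot (a point): The pin on the lever about which the claw swings (axis along the box's y), 24 mm from the lever pivot; the nose is 55 mm from it when the springs are slack. The claw stays at the angle where it is left; it starts leaning out from the box, clear of the keeper.
- claw (a joint): Stretch (m) of the claw's two coil springs, 0 = slack: pulling the claw away from its pivot takes 2 N, then 2 N per mm. With the lever right up and the lid on its seal the slack claw just reaches the seat; its nose passes over the lip at a stretch of about 5 mm (12 N). About 0.015 when latched; travel 0.022.
- lever_pivot (a point): Axis of the lever (along the box's y), 18 mm in front of the box's face and 76 mm above the worktop.
- lever_end (a point): Outer face of the lever's 36 mm wide handle plate near its free end, 56 mm from the lever pivot; its rolled edge lies 12 mm farther out. Push here.
- lever (a joint): Lever angle: 0 = home, hanging down along the front; it opens outwards and up to a stop at 1.955, and starts near there. It is also the angle of the point lever_end about lever_pivot from straight down. It stays where it is left. With the claw hooked it resists with up to 8 N at its end until dead centre (0.27 to 0.45), then snaps home to a hard stop.
- mug: White mug with blue dots, 90 mm wide, 93 mm high, bystander; origin in its underside.
- glass: Clear drinking glass, 76 mm wide, 86 mm high, bystander; origin in its underside.
- pepper_mill: Dark wooden pepper mill, 58 mm wide, 170 mm high, bystander; origin in its underside.

How it is judged:
On the way, in this order (a step that is already met when the one before it is completed fails the run):
1. the lid lies down on its seal (value of joint lid below 0.03 rad), for 0.2 s.
2. the claw's nose lies in the keeper while the lever is still up (x of claw_nose in the frame of keeper_seat between -0.0055 and 0.0055 m and z of claw_nose in the frame of keeper_seat between -0.003 and 0.004 m and value of joint lever above 1.2 rad), for 0.2 s.
3. the lever is down past dead centre and home, the claw still hooked (x of claw_nose in the frame of keeper_seat between -0.0055 and 0.0055 m and z of claw_nose in the frame of keeper_seat between -0.003 and 0.004 m and value of joint lever below 0.06 rad), for 0.2 s.
At the end, for the whole second after the job is handed in: The lever is home (under 0.06 rad), the claw's nose lies in the keeper (within 5.5 mm in depth and -3 to +4 mm in height of the nominal seat) with its springs stretched more than 6 mm, and the lid is drawn down on its seal (under 0.008 rad) (all of step 3 and value of joint lid below 0.008 rad and value of joint claw above 0.006 m); the robot touches nothing.
It fails at once if the claw is jammed against the lid or keeper with more than 20 N while the lever is still right up (over 1.8 rad) (contact force between claw and lid above 20 N and value of joint lever above 1.8 rad).
It fails at once if the hook's springs are pulled to the end of their travel (over 20.5 mm) (value of joint claw above 0.0205 m).
It fails at once if the lever, once it is coming down (under 1.4 rad), is pushed or squeezed with more than 40 N (contact force between any of the fingers, the arm and lever above 40 N and value of joint lever below 1.4 rad).
It fails at once if the robot bears on the lid with more than 25 N (contact force between any of the fingers, the arm and lid above 25 N).
It fails at once if the mug, glass or pepper mill is shoved more than 30 mm or tipped over 0.3 rad (distance of any of mug, glass, pepper_mill from where it was at the start of the episode above 0.03 m or angle between any of mug, glass, pepper_mill's own z axis and vertical above 0.3 rad).
It also fails if it takes over 69 s, if anything falls off the work surface, if the arm or the gripper's body presses on something with over 40 N, if the wrist force passes 120 N, or if a joint passes its speed limit or range.

## Working session

There is one attempt and no reset: what is moved stays moved. The work goes in short steps, Python scripts to look and compute and a shell command to move; the robot and the scene stay as the last step left them, time stands still between calls to the robot, and variables do not carry over. Pictures are saved under pics/ and viewed, and the job is handed in when it is done.

```bash
ls; mkdir -p pics
python3 - <<'E'
from rig import ctrl, grab_frame, camera_info
import cv2
s=ctrl.read_state()
for k in s: print(k,s[k])
import numpy as np
for n in ["scene","top","wrist"]:
    p,d=grab_frame(n); cv2.imwrite(f"pics/{n}0.png",p[:,:,::-1]); np.savez(f"pics/{n}0.npz",p=p,d=d)
    print(n,camera_info(n))
E
```

```text
pics
time_s 0.0
joint_pos [ 1.12317863  0.62934667  0.03843779  1.51834986 -0.02697861  0.9963031
 -0.02001264]
joint_vel [ 0.00067428  0.00026293  0.00030797  0.00141916  0.0012449  -0.00030768
 -0.00025792]
joint_torque [-3.92328354e-05 -5.63405156e+01  1.22631211e+00 -1.93449068e+01
  1.09521937e-02  1.06411308e-02 -1.15941015e-05]
eef_pos [ 0.24199487 -0.60262468  0.23839446]
orientation [-1.57268495e+00 -4.01660123e-05 -2.75977214e+00]
ft_force [-0.53929369  1.25827264 -0.01107449]
torque [-0.06229207 -0.05693892  0.02545175]
opening 1.0005326023549295
scene {'fx': 444.71251108087773, 'fy': 444.71251108087773, 'cx': 314.19793577186215, 'cy': 196.53655343536272, 'distortion': array([-0.07295292,  0.        ,  0.        ,  0.        ,  0.        ]), 'rvec': array([ 0.98302925, -2.45757117,  1.05924982]), 'tvec': array([0.50455198, 0.3122194 , 1.11784805])}
top {'fx': 500.232025813998, 'fy': 500.232025813998, 'cx': 319.6961964079999, 'cy': 205.4948474075271, 'distortion': array([-0.10826424,  0.        ,  0.        ,  0.        ,  0.        ]), 'rvec': array([ 2.13672773, -2.10423198,  0.19811729]), 'tvec': array([0.09409334, 0.61873701, 1.26136148])}
wrist {'fx': 344.4654388671651, 'fy': 344.4654388671651, 'cx': 315.3802495778906, 'cy': 196.1085041518564, 'distortion': array([-0.0773343,  0.       ,  0.       ,  0.       ,  0.       ]), 'mount': array([[ 5.10383156e-04,  9.59061276e-01,  2.83198180e-01,
        -7.22652282e-02],
       [ 3.65800717e-04, -2.83198377e-01,  9.59061283e-01,
        -1.33642301e-01],
       [ 9.99999803e-01, -3.85894628e-04, -4.95364984e-04,
         1.38589793e-03],
       [ 0.00000000e+00,  0.00000000e+00,  0.00000000e+00,
         1.00000000e+00]])}
```

View pics/scene0.png

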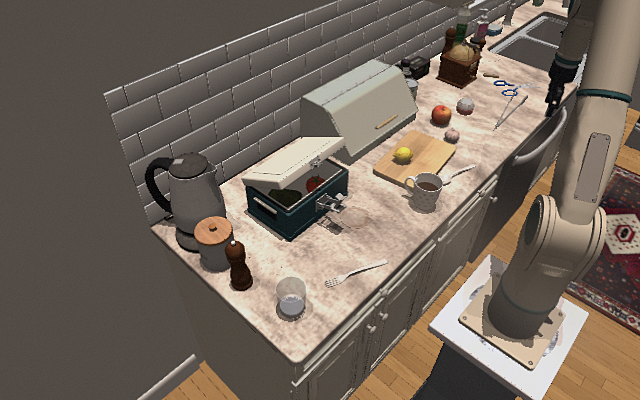

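View pics/top0.png

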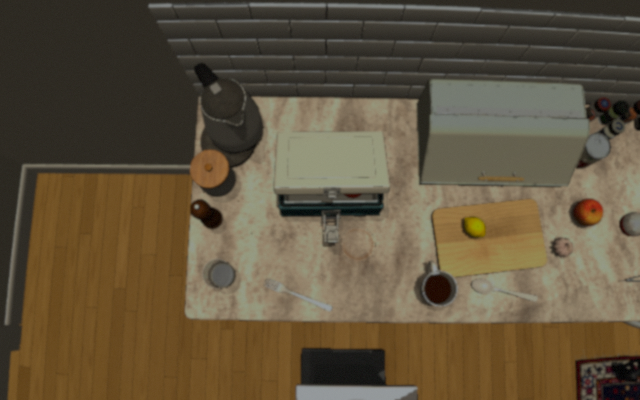

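View pics/wrist0.png

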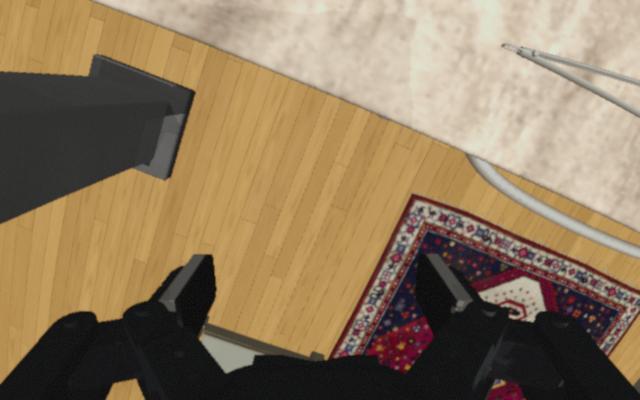

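```bash
cat > h.py <<'E'
import numpy as np, cv2
from rig import ctrl, grab_frame, camera_info
from scipy.spatial.transform import Rotation as Ro
def cam(name,st=None):
    c=camera_info(name); K=np.array([[c['fx'],0,c['cx']],[0,c['fy'],c['cy']],[0,0,1]])
    D=np.array(c['distortion'])
    if 'mount' in c:
        T=np.eye(4);T[:3,:3]=Ro.from_euler('xyz',st['orientation']).as_matrix();T[:3,3]=st['eef_pos']
        M=T@c['mount']
    else:
        R=cv2.Rodrigues(c['rvec'])[0];M=np.eye(4);M[:3,:3]=R.T;M[:3,3]=-R.T@c['tvec']
    return K,D,M
def cloud(d,K,D,M):
    h,w=d.shape;u,v=np.meshgrid(np.arange(w),np.arange(h))
    n=cv2.undistortPoints(np.stack([u,v],-1).reshape(-1,1,2).astype(np.float64),K,D).reshape(h,w,2)
    P=np.concatenate([n,np.ones((h,w,1))],-1)*d[...,None]
    return P@M[:3,:3].T+M[:3,3]
def ray(uv,K,D,M,z):
    n=cv2.undistortPoints(np.array(uv,float).reshape(-1,1,2),K,D).reshape(-1,2)
    r=np.c_[n,np.ones(len(n))]@M[:3,:3].T
    o=M[:3,3];t=(z-o[2])/r[:,2:3];return o+r*t
def snap(name,tag):
    st=ctrl.read_state();p,d=grab_frame(name);cv2.imwrite(f"pics/{tag}.png",p[:,:,::-1]);np.savez(f"pics/{tag}.npz",p=p,d=d,pos=st['eef_pos'],ori=st['orientation'])
    return p,d,cam(name,st)
def load(tag):
    f=np.load(f"pics/{tag}.npz");return f
E
python3 - <<'E'
from h import *
for n in ['scene','top']:
    f=load(n+'0');C=cloud(f['d'],*cam(n))
    pts={'top':[(330,160),(277,190),(387,189),(300,211),(330,240),(333,195),(438,290),(222,274),(205,213),(331,215),(325,300)],'scene':[(334,203),(320,160),(290,235),(345,170),(425,190),(291,300),(237,245),(345,192),(333,139)]}[n]
    for u,v in pts: print(n,u,v,C[v,u].round(3),f['p'][v,u])
E
```

```text
scene 334 203 [0.556 0.063 0.083] [140 132 125]
scene 320 160 [0.619 0.059 0.207] [139 129 118]
scene 290 235 [0.598 0.205 0.024] [10 22 24]
scene 345 170 [ 0.609 -0.045  0.113] [45 37 33]
scene 425 190 [ 0.389 -0.162  0.092] [221 214 221]
scene 291 300 [0.444 0.352 0.012] [137 134 138]
scene 237 245 [0.582 0.396 0.156] [103  61  37]
scene 345 192 [ 0.602 -0.044  0.026] [30 39 40]
scene 333 139 [ 0.656 -0.038  0.21 ] [225 220 198]
top 330 160 [0.705 0.08  0.187] [148 151 122]
top 277 190 [0.623 0.203 0.213] [111 104  85]
top 387 189 [ 0.631 -0.055  0.208] [105  97  81]
top 300 211 [0.598 0.154 0.078] [ 8 16 13]
top 330 240 [0.516 0.077 0.14 ] [115 114  99]
top 333 195 [0.614 0.072 0.208] [111 108  98]
top 438 290 [ 0.4   -0.207  0.051] [36 15  3]
top 222 274 [0.435 0.364 0.008] [91 91 86]
top 205 213 [0.577 0.386 0.147] [36 17  5]
top 331 215 [0.599 0.073 0.022] [24 22 20]
top 325 300 [0.372 0.086 0.001] [150 137 112]
```

Run:
```python
import cv2
a=cv2.imread('pics/scene0.png')[120:260,220:380];cv2.imwrite('pics/scrop.png',cv2.resize(a,None,fx=4.5,fy=4.2,interpolation=cv2.INTER_CUBIC))
a=cv2.imread('pics/top0.png')[120:260,260:400];cv2.imwrite('pics/tcrop.png',cv2.resize(a,None,fx=4,fy=4,interpolation=cv2.INTER_CUBIC))
```

```text
(no output)
```

View pics/scrop.png

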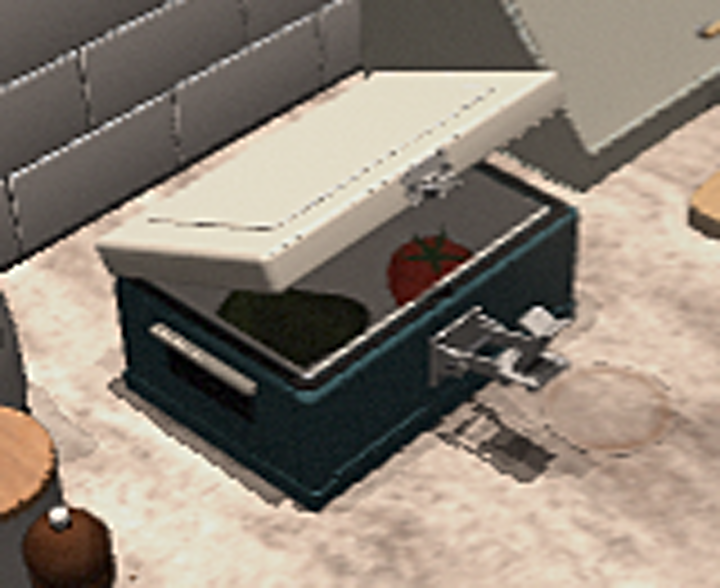

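View pics/tcrop.png

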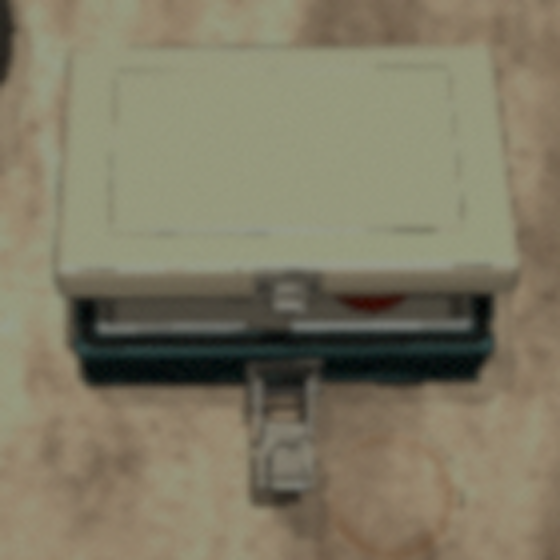

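The scene view shows the lid part open (front edge at about 320,160) and the latch at 334,200. The top view shows the keeper at 331,193 and the claw leaning out at 330,235. Next I'll fit the box geometry.

Run:
```python
from h import *
for n in ['scene','top']:
    f=load(n+'0');C=cloud(f['d'],*cam(n)).reshape(-1,3);c=f['p'].reshape(-1,3).astype(int)
    roi=(C[:,0]>.5)&(C[:,0]<.85)&(C[:,1]>-.1)&(C[:,1]<.26)&(f['d'].reshape(-1)>0)
    lid=roi&(c.sum(1)>330)&(C[:,2]>.13)&(C[:,0]>.62)&(c[:,0]-c[:,2]>12)
    P=C[lid]
    # top plane, ransac-ish
    for it in range(5):
        A=np.c_[P[:,:2],np.ones(len(P))];s=np.linalg.lstsq(A,P[:,2],rcond=None)[0];r=P[:,2]-A@s;P=P[abs(r)<max(.003,2*r.std())]
    print(n,'lid plane',s.round(4),len(P),'x',np.percentile(P[:,0],[.5,99.5]),'y',np.percentile(P[:,1],[.5,99.5]), 'angle',np.arctan(np.hypot(s[0],s[1])),'yaw',np.arctan2(s[1],s[0]))
    rect=cv2.minAreaRect(P[:,:2].astype(np.float32));print(rect)
    for z0,z1 in [(.02,.1)]:
        fr=roi&(C[:,2]>z0)&(C[:,2]<z1)&(C[:,0]<.63)&(C[:,0]>.57)&(abs(C[:,1]-.075)>.03)&(c.sum(1)<150)
        Q=C[fr]
        for it in range(4):
            pf=np.polyfit(Q[:,1],Q[:,0],1);r=Q[:,0]-np.polyval(pf,Q[:,1]);Q=Q[abs(r)<max(.003,2*r.std())]
        print('front',pf,len(Q),r.std(),'y',np.percentile(Q[:,1],[1,99]))
```

```text
scene lid plane [-0.4905 -0.0165  0.5322] 1696 x [0.62880443 0.79152701] y [-0.05245834  0.21287072] angle 0.45627024394080296 yaw -3.1080444928599626
((0.7099504470825195, 0.08015714585781097), (0.1659976840019226, 0.26887884736061096), 0.9769611358642578)
front [-0.02416893  0.60119186] 729 0.001314899438975225 y [-0.04847194  0.20778474]
top lid plane [-0.493  -0.0144  0.5349] 5494 x [0.63008081 0.79536292] y [-0.05521195  0.21231939] angle 0.45818023184347456 yaw -3.112457918491054
((0.712384819984436, 0.0783824622631073), (0.1675443798303604, 0.27287977933883667), 1.8039451837539673)
front [-0.0268967   0.60221226] 438 0.0006261277250353472 y [-0.05200189  0.20339944]
```

```bash
cat > plan.py <<'E'
import sys
from h import *
# usage plan.py x y z yaw nrows : prints suggested rows
x,y,z,yw=map(float,sys.argv[1:5]);n=int(sys.argv[5])
s=ctrl.read_state();p=np.array(s['eef_pos']);yaw=s['orientation'][2]
d=(np.array([x,y,z])-p)/n;t=(yw-yaw)/n
print('now',p.round(4),round(yaw,4))
for i in range(n):
    a=yaw+t*i;c,sn=np.cos(a),np.sin(a)
    print([round(100*(c*d[0]+sn*d[1]),2),round(-100*d[2],2),round(100*(-sn*d[0]+c*d[1]),2),round(-np.degrees(t),2)],end=', ')
print()
E
python3 plan.py 0.46 0.08 0.33 0.027 17
```

```text
now [ 0.242  -0.6028  0.2386] -2.7599
[np.float64(-2.69), np.float64(-0.54), np.float64(-3.25), np.float64(-9.39)], [np.float64(-3.18), np.float64(-0.54), np.float64(-2.77), np.float64(-9.39)], [np.float64(-3.59), np.float64(-0.54), np.float64(-2.21), np.float64(-9.39)], [np.float64(-3.9), np.float64(-0.54), np.float64(-1.6), np.float64(-9.39)], [np.float64(-4.11), np.float64(-0.54), np.float64(-0.94), np.float64(-9.39)], [np.float64(-4.21), np.float64(-0.54), np.float64(-0.25), np.float64(-9.39)], [np.float64(-4.19), np.float64(-0.54), np.float64(0.44), np.float64(-9.39)], [np.float64(-4.07), np.float64(-0.54), np.float64(1.11), np.float64(-9.39)], [np.float64(-3.83), np.float64(-0.54), np.float64(1.76), np.float64(-9.39)], [np.float64(-3.49), np.float64(-0.54), np.float64(2.36), np.float64(-9.39)], [np.float64(-3.06), np.float64(-0.54), np.float64(2.9), np.float64(-9.39)], [np.float64(-2.54), np.float64(-0.54), np.float64(3.36), np.float64(-9.39)], [np.float64(-1.96), np.float64(-0.54), np.float64(3.73), np.float64(-9.39)], [np.float64(-1.33), np.float64(-0.54), np.float64(4.0), np.float64(-9.39)], [np.float64(-0.65), np.float64(-0.54), np.float64(4.16), np.float64(-9.39)], [np.float64(0.03), np.float64(-0.54), np.float64(4.22), np.float64(-9.39)], [np.float64(0.72), np.float64(-0.54), np.float64(4.15), np.float64(-9.39)],
```

```bash
python3 -m creep '[-2.7,-1.0,-3.2,-9.4,-3.2,-1,-2.8,-9.4,-3.6,-1,-2.2,-9.4,-3.9,-1,-1.6,-9.4,-4.1,-1,-0.9,-9.4,-4.2,-1,-0.3,-9.4,-4.2,-1,0.4,-9.4,-4.1,-1,1.1,-9.4]' 0; python3 plan.py 0.46 0.08 0.33 0.027 10; python3 -c "
from h import *;print(ctrl.read_state()['joint_pos'])"
```

```text
time_s: 1.15
eef_pos: [0.339, -0.2716, 0.318]
orientation: [-1.575, 0.004, -1.41]
ft_force: [0.6, -0.3, 0.2]
opening: 0.001
now [ 0.339  -0.2716  0.318 ] -1.4098
[np.float64(-3.28), np.float64(-0.12), np.float64(1.76), np.float64(-8.23)], [np.float64(-2.99), np.float64(-0.12), np.float64(2.21), np.float64(-8.23)], [np.float64(-2.64), np.float64(-0.12), np.float64(2.61), np.float64(-8.23)], [np.float64(-2.24), np.float64(-0.12), np.float64(2.97), np.float64(-8.23)], [np.float64(-1.79), np.float64(-0.12), np.float64(3.26), np.float64(-8.23)], [np.float64(-1.31), np.float64(-0.12), np.float64(3.48), np.float64(-8.23)], [np.float64(-0.8), np.float64(-0.12), np.float64(3.63), np.float64(-8.23)], [np.float64(-0.27), np.float64(-0.12), np.float64(3.71), np.float64(-8.23)], [np.float64(0.26), np.float64(-0.12), np.float64(3.71), np.float64(-8.23)], [np.float64(0.79), np.float64(-0.12), np.float64(3.63), np.float64(-8.23)], 
[ 0.92079541  0.23975892 -0.38549083  1.95768842  0.10859263  0.96958638
  0.64418003]
```

```bash
python3 -m creep '[-3.3,-0.1,1.8,-8.3,-3,-0.1,2.2,-8.3,-2.6,-0.1,2.6,-8.3,-2.2,-0.1,3,-8.3,-1.8,-0.1,3.3,-8.3,-1.3,-0.1,3.5,-8.3,-0.8,-0.1,3.6,-8.3,-0.3,-0.1,3.7,-8.3,0.3,-0.1,3.7,-8.3,0.8,-0.1,3.6,-8.3]' 0; python3 plan.py 0.44 0.08 0.30 0.027 3; python3 -c "
from h import *;print(ctrl.read_state()['joint_pos']);snap('wrist','w1')"
```

```text
time_s: 2.4
eef_pos: [0.4532, 0.0937, 0.329]
orientation: [-1.572, 0.003, 0.086]
ft_force: [0.4, -0.5, 0.6]
opening: -0.003
now [0.4532 0.0937 0.329 ] 0.0861
[np.float64(-0.48), np.float64(0.97), np.float64(-0.42), np.float64(1.13)], [np.float64(-0.47), np.float64(0.97), np.float64(-0.43), np.float64(1.13)], [np.float64(-0.46), np.float64(0.97), np.float64(-0.44), np.float64(1.13)], 
[ 0.37533234  0.34668651 -0.85830417  1.86967503  0.29837744  1.06284169
  1.0550005 ]
```

View pics/w1.png

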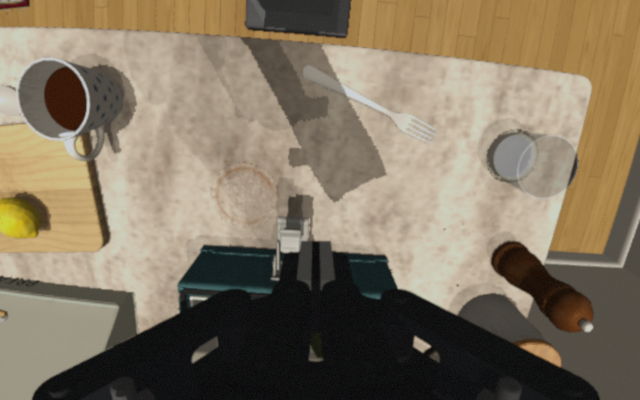

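```bash
python3 -m creep '[4,1,-0.5,3.4,4,1,-0.3,0,4,1.2,-0.3,0,4,1.2,-0.3,0,4,1.2,-0.3,0,0,0,0,0]' 0; python3 plan.py 0.65 0.083 0.235 0.027 2; python3 -c "
from h import *;print(ctrl.read_state()['joint_pos']);snap('top','t1');snap('scene','s1')"
```

```text
time_s: 3.2
eef_pos: [0.6599, 0.0923, 0.2695]
orientation: [-1.569, 0.003, 0.035]
ft_force: [-1.1, -0.7, -0.2]
opening: -0.004
now [0.6599 0.0923 0.2695] 0.035
[np.float64(-0.51), np.float64(1.72), np.float64(-0.45), np.float64(0.23)], [np.float64(-0.51), np.float64(1.72), np.float64(-0.45), np.float64(0.23)], 
[ 0.20645451  0.71412169 -0.72066025  1.41302485  0.47960397  1.19623175
  1.03732451]
```

```bash
python3 -m creep '[-0.5,1.5,-0.45,0.4,-0.5,1.5,-0.45,0,0,0,0,0]' 0;python3 -m creep '[-0.2,0.6,0,0,-0.2,0.6,0,0,-0.2,0.6,0,0,-0.2,0.6,0,0,0,0,0,0]'
```

```text
time_s: 3.68
eef_pos: [0.6451, 0.0852, 0.2436]
orientation: [-1.568, 0.001, 0.033]
ft_force: [0.4, 0.2, -0.6]
opening: 0.003
time_s: 4.3
eef_pos: [0.6369, 0.0863, 0.2208]
orientation: [-1.568, -0.002, 0.034]
ft_force: [0.2, 1.6, -0.6]
opening: 0.001
```

```bash
python3 -m creep '[-0.2,0.7,0,0,-0.2,0.7,0,0,-0.2,0.7,0,0]' 0;python3 -m creep '[-0.2,0.7,0,0,-0.2,0.7,0,0,-0.2,0.7,0,0]'; python3 -m creep '[-0.1,0.5,0,0,-0.1,0.5,0,0,0,0,0,0]'
```

```text
time_s: 4.68
eef_pos: [0.631, 0.0864, 0.199]
orientation: [-1.567, -0.003, 0.034]
ft_force: [-0.3, 0.1, 0.1]
opening: 0.004
time_s: 5.05
eef_pos: [0.6243, 0.0862, 0.1761]
orientation: [-1.567, -0.003, 0.034]
ft_force: [-0.5, 0.6, 1.4]
opening: -0.003
time_s: 5.42
eef_pos: [0.6218, 0.0859, 0.1646]
orientation: [-1.568, -0.002, 0.034]
ft_force: [0.9, 0.7, 0.5]
opening: -0.003
```

Run:
```python
from h import *
p,d,c=snap('scene','s2')
a=p[120:260,220:380,::-1];cv2.imwrite('pics/s2c.png',cv2.resize(a,None,fx=4.5,fy=4.2,interpolation=cv2.INTER_CUBIC))
```

```text
(no output)
```

View pics/s2c.png

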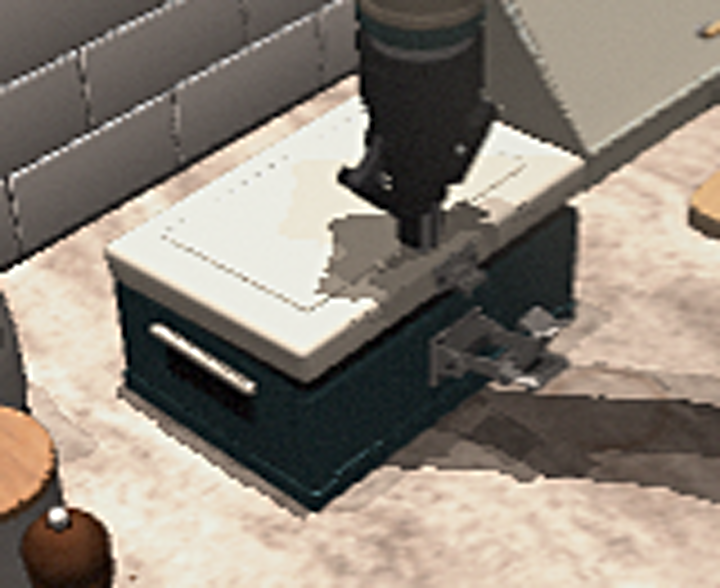

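The crop shows the lid going down with the fingertips pressing near its front middle, and only a small gap left. I'll continue gently.

```bash
python3 -m creep '[-0.1,0.4,0,0,0,0.4,0,0,0,0,0,0]' 0;python3 -m creep '[0,0.2,0,0,0,0.15,0,0,0,0,0,0]'
```

```text
time_s: 5.85
eef_pos: [0.6214, 0.0861, 0.1568]
orientation: [-1.567, -0.003, 0.034]
ft_force: [-0.3, 0.7, -0.5]
opening: -0.001
time_s: 6.22
eef_pos: [0.6215, 0.0862, 0.1531]
orientation: [-1.567, -0.003, 0.034]
ft_force: [0.1, 0.3, 0.1]
opening: -0.0
```

```bash
python3 -m creep '[0,0.1,0,0,0,0,0,0]' 0;python3 -m creep '[0,0.1,0,0,0,0,0,0]';python3 -m creep '[0,0.1,0,0,0,0,0,0]'
```

```text
time_s: 6.48
eef_pos: [0.6216, 0.0862, 0.1521]
orientation: [-1.567, -0.003, 0.034]
ft_force: [0.0, 0.2, -0.2]
opening: 0.001
time_s: 6.72
eef_pos: [0.6216, 0.0862, 0.1514]
orientation: [-1.567, -0.004, 0.034]
ft_force: [0.5, 0.0, 0.9]
opening: -0.003
time_s: 6.98
eef_pos: [0.6216, 0.0863, 0.151]
orientation: [-1.568, -0.004, 0.034]
ft_force: [-0.8, -0.7, 0.6]
opening: -0.001
```

```bash
python3 -m creep '[0,-1,0,0,0,-3,0,0,-3,-4,0,0,-5,-4,0,0,-5,-3,0,0,-5,0,0,0,-3,0,0,0,0,0,0,0]' 0;  python3 - <<'E'
from h import *
print(ctrl.read_state()['joint_pos'])
p,d,c=snap('wrist','w2')
p,d,c=snap('scene','s3')
a=p[120:260,220:380,::-1];cv2.imwrite('pics/s3c.png',cv2.resize(a,None,fx=4.5,fy=4.2,interpolation=cv2.INTER_CUBIC))
snap('top','t3')
E
```

```text
time_s: 7.98
eef_pos: [0.4076, 0.0797, 0.306]
orientation: [-1.569, -0.01, 0.034]
ft_force: [0.3, -0.1, -0.9]
opening: 0.001
[ 0.44329686  0.28564833 -0.88726636  2.02243083  0.27594002  0.94384884
  1.01861729]
```

View pics/w2.png

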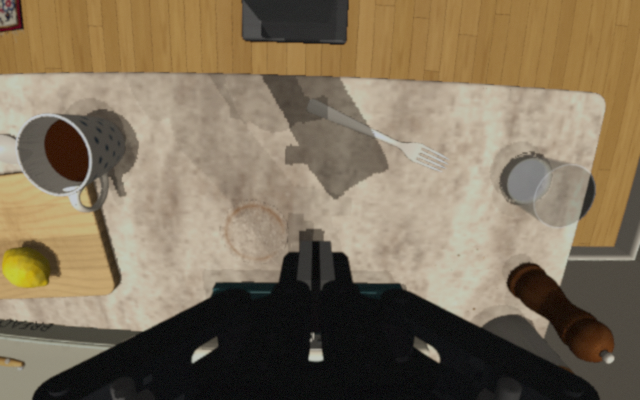

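View pics/s3c.png

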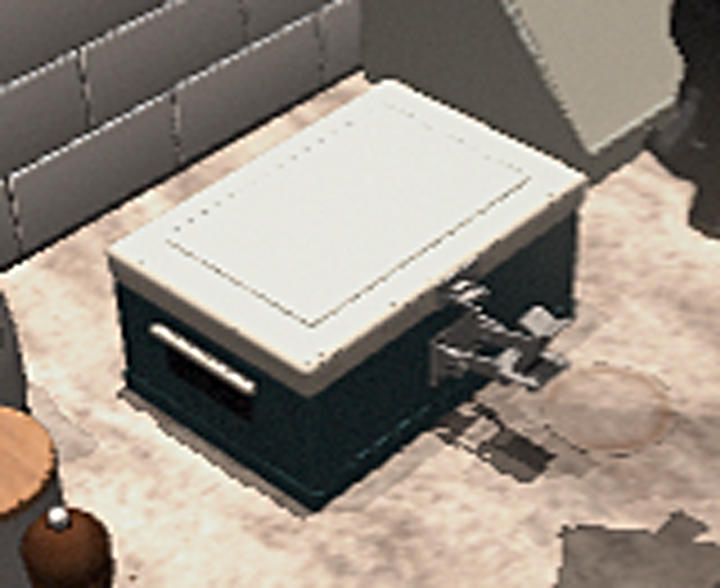

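```bash
python3 -m creep '[3,2,0,0,3,1.5,0,0,0,0,0,0,0,0,0,0]' 8.5;  python3 - <<'E'
from h import *
p,d,c=snap('wrist','w3')
C=cloud(d,*c)
np.save('pics/w3C.npy',C)
a=p[190:350,220:420,::-1];cv2.imwrite('pics/w3c.png',cv2.resize(a,None,fx=4,fy=3.7,interpolation=cv2.INTER_CUBIC))
E
```

```text
time_s: 8.62
eef_pos: [0.4763, 0.0828, 0.2698]
orientation: [-1.564, -0.012, 0.03]
ft_force: [0.0, 0.3, 0.2]
opening: 0.851
```

View pics/w3c.png

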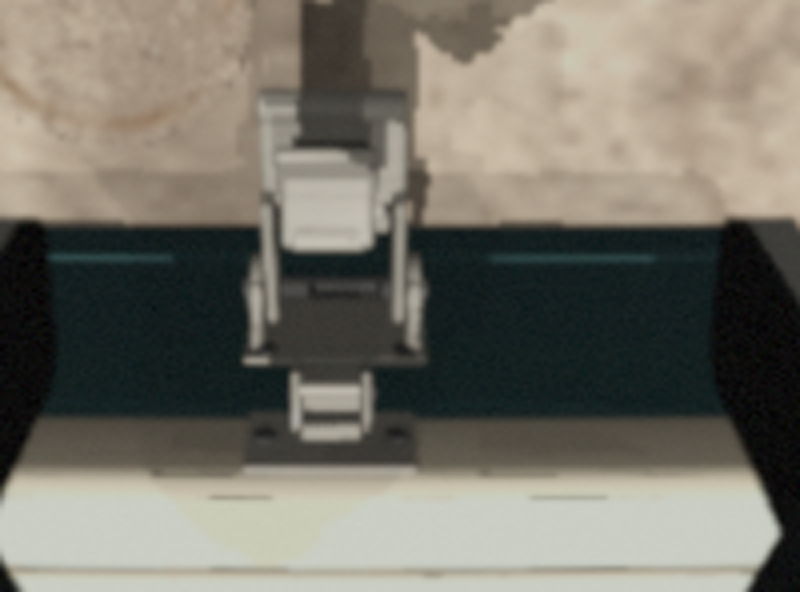

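Run:
```python
from h import *
C=np.load('pics/w3C.npy');f=load('w3')
for x,y in [(330,160),(330,175),(330,190),(330,205),(330,220),(330,235),(330,245),(285,200),(375,200),(285,230),(375,230),(330,145),(330,385),(330,395),(330,402),(330,410),(330,420),(330,430),(330,437),(330,450),(330,462),(330,470),(300,400),(368,400),(300,380),(330,320),(265,130),(405,130),(335,100),(265,290),(405,290)]:
    u=round(220+x/4);v=round(190+y/3.7);print((x,y),(u,v),(C[v,u]*1000).round(1),f['p'][v,u])
```

```text
(330, 160) (302, 233) [516.1  72.7 140.8] [168 163 151]
(330, 175) (302, 237) [521.2  72.7 137.3] [151 146 135]
(330, 190) (302, 241) [526.7  72.7 133.4] [188 183 172]
(330, 205) (302, 245) [529.4  72.8 135.6] [189 185 174]
(330, 220) (302, 249) [532.9  72.9 136. ] [193 189 177]
(330, 235) (302, 254) [536.7  73.  138. ] [190 187 174]
(330, 245) (302, 256) [538.7  73.  137.6] [184 181 169]
(285, 200) (291, 244) [529.5  63.4 133.9] [173 168 157]
(375, 200) (314, 244) [550.1  83.8  88.6] [164 159 148]
(285, 230) (291, 252) [535.8  63.5 136.4] [171 167 156]
(375, 230) (314, 252) [600.7  85.5   4.4] [126 124 113]
(330, 145) (302, 229) [532.3  71.6  93.5] [67 65 60]
(330, 385) (302, 294) [583.2  73.5 127. ] [154 149 138]
(330, 395) (302, 297) [590.1  73.4 121.4] [171 167 155]
(330, 402) (302, 299) [592.1  73.5 121.8] [169 164 153]
(330, 410) (302, 301) [594.3  73.5 121.8] [101  96  89]
(330, 420) (302, 304) [594.6  73.6 126.3] [108 105  96]
(330, 430) (302, 306) [596.4  73.7 126.8] [172 167 155]
(330, 437) (302, 308) [597.9  73.7 127.9] [151 147 135]
(330, 450) (302, 312) [599.2  73.9 132.3] [60 57 53]
(330, 462) (302, 315) [598.3  74.  138. ] [94 89 83]
(330, 470) (302, 317) [599.6  74.1 139.1] [167 161 149]
(300, 400) (295, 298) [602.6  66.1 104.8] [138 134 123]
(368, 400) (312, 298) [589.7  82.9 123.3] [127 123 114]
(300, 380) (295, 293) [583.1  66.9 125.7] [111 108  99]
(330, 320) (302, 276) [599.2  72.   67.2] [58 56 52]
(265, 130) (286, 225) [529.1  56.   92. ] [170 165 153]
(405, 130) (321, 225) [529.   90.   89.9] [129 124 113]
(335, 100) (304, 217) [519.8  73.3  93.4] [71 69 63]
(265, 290) (286, 268) [580.4  55.6  84.1] [122 116 109]
(405, 290) (321, 268) [582.8  92.2  77.9] [112 109 100]
```

Run:
```python
from h import *
C=np.load('pics/w3C.npy')
for v in range(226,262):
    print(v,*( (C[v,u]*1000).round(1)[[0,2]] for u in (294,298,302,306,310)))
print()
for v in range(286,320):
    print(v,*( (C[v,u]*1000).round(1)[[0,2]] for u in (298,300,302,304,306)))
```

```text
226 [529.9  92.2] [529.8  92.1] [529.8  91.8] [529.9  91.4] [529.5  92. ]
227 [531.2  91.5] [531.   91.7] [530.3  93.1] [530.5  92.5] [530.6  91.9]
228 [532.2  91.7] [531.7  92.5] [532.   91.6] [531.8  91.8] [531.9  91.3]
229 [532.9  92.4] [532.7  92.5] [532.3  93.5] [532.5  92.6] [532.8  91.7]
230 [514.2 139.4] [514.  139.5] [513.9 139.6] [514.  139.2] [514.3 138.2]
231 [514. 142.] [514.6 140.2] [514.1 141.2] [514.7 139.7] [514.1 140.8]
232 [515.4 140.8] [514.5 142.5] [515.2 140.8] [514.5 142.1] [514.8 141.3]
233 [516.3 140.6] [515.  143.5] [516.1 140.8] [516.  140.7] [514.8 143.3]
234 [517.5 140. ] [517.  140.9] [517.1 140.6] [516.6 141.4] [516.6 141.3]
235 [518.3 140.2] [518.5 139.5] [518.1 140.3] [518.2 139.9] [518.3 139.3]
236 [520.1 138.1] [520.5 137.1] [519.8 138.5] [520.  137.8] [519.5 138.6]
237 [522.  135.9] [521.5 136.9] [521.2 137.3] [521.7 136. ] [521.3 136.6]
238 [523.1 135.6] [523.5 134.5] [523.1 135.2] [523.3 134.4] [522.9 135.1]
239 [525.7 131.9] [525.4 132.2] [525.1 132.6] [524.8 133.1] [525.2 132.2]
240 [526.3 132.6] [526.6 131.7] [525.7 133.5] [403.3 402.6] [525.7
[... 3374 characters left out ...]
5 128.8] [598.9 129.5] [599.  129.2]
311 [598.4 132. ] [599.1 130.9] [599.4 130.5] [599.7 130. ] [599.3 130.4]
312 [599.5 131.9] [599.2 132.3] [599.2 132.3] [599.2 132.2] [599.3 131.9]
313 [599.1 134. ] [599.1 134. ] [599.4 133.5] [599.5 133.2] [598.  135.2]
314 [598.7 136. ] [598. 137.] [598.8 135.7] [598.8 135.7] [599.  135.4]
315 [598.9 137.2] [599.3 136.7] [598.3 138. ] [598.4 137.7] [597.7 138.6]
316 [599.2 138.3] [599.3 138.1] [599.  138.4] [599.1 138.2] [598.9 138.5]
317 [599.6 139.2] [599.8 138.9] [599.6 139.1] [599.9 138.7] [599.2 139.5]
318 [600.8 139.1] [601.3 138.4] [600.3 139.6] [600.7 139.1] [600.7 138.9]
319 [602.6 138.1] [601.7 139.3] [601.  140.2] [601.6 139.3] [601.6 139.3]
```

```bash
python3 -m creep '[2.4,2.5,-0.6,0,2.4,2.5,-0.55,0,0,0,0,0,0,0,0,0]' 4.5; python3 plan.py .5246 .0727 .17 .03 1
python3 - <<'E'
from h import *
p,d,c=snap('wrist','w4')
E
```

```text
time_s: 9.18
eef_pos: [0.5255, 0.0732, 0.2221]
orientation: [-1.565, -0.015, 0.031]
ft_force: [-0.5, -0.1, -0.1]
opening: 0.529
now [0.5255 0.0732 0.2221] 0.0309
[np.float64(-0.09), np.float64(5.21), np.float64(-0.04), np.float64(0.05)],
```

View pics/w4.png

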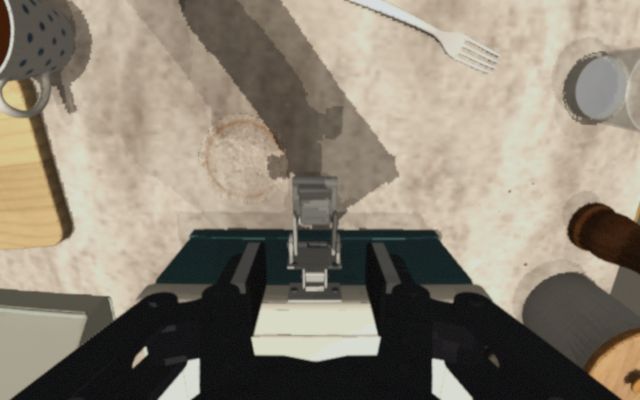

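```bash
python3 -m creep '[0,2.5,0,0,0,2.5,0,0,0,2,0,0,0,1,0,0,0,0,0,0]' 4.5; python3 plan.py .5246 .0727 .122 .03 1;  python3 - <<'E'
from h import *
p,d,c=snap('wrist','w5')
E
```

```text
time_s: 9.85
eef_pos: [0.5269, 0.0748, 0.1463]
orientation: [-1.565, -0.024, 0.033]
ft_force: [-0.2, -0.8, 0.4]
opening: 0.527
now [0.5269 0.0748 0.1463] 0.0327
[np.float64(-0.24), np.float64(2.43), np.float64(-0.21), np.float64(0.16)],
```

View pics/w5.png

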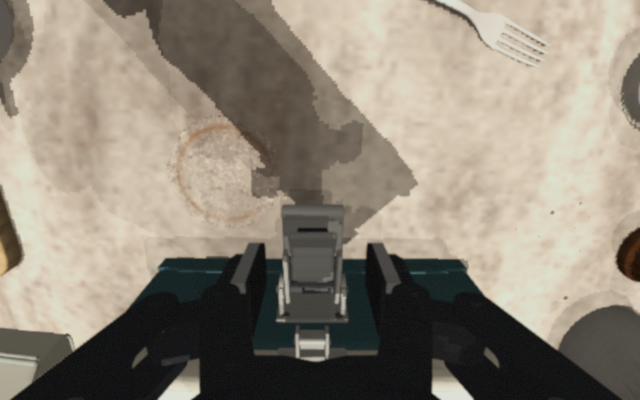

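```bash
python3 -m creep '[-0.1,1.2,-0.15,0,-0.1,1.2,0,0,0,0,0,0]' 4.5; python3 plan.py .5246 .0727 .122 .03 1;  python3 - <<'E'
from h import *
p,d,c=snap('wrist','w6')
C=cloud(d,*c)
for v in range(190,330,5):
    print(v,*( (C[v,u]*1000).round(1) for u in (306,312,318)))
E
```

```text
time_s: 10.28
eef_pos: [0.5266, 0.0734, 0.1224]
orientation: [-1.565, -0.028, 0.032]
ft_force: [-1.0, 0.4, -0.3]
opening: 0.527
now [0.5266 0.0734 0.1224] 0.0321
[np.float64(-0.2), np.float64(0.04), np.float64(-0.07), np.float64(0.12)], 
190 [ 5.297e+02  6.580e+01 -5.000e-01] [529.6  70.5  -0.7] [529.3  75.1   0. ]
195 [ 5.337e+02  6.590e+01 -3.000e-01] [ 5.335e+02  7.060e+01 -1.000e-01] [533.8  75.2  -1.4]
200 [ 5.378e+02  6.600e+01 -4.000e-01] [538.   70.7  -1.4] [537.7  75.4  -0.9]
205 [ 5.419e+02  6.610e+01 -2.000e-01] [ 5.418e+02  7.080e+01 -4.000e-01] [ 5.416e+02  7.550e+01 -1.000e-01]
210 [546.5  66.2  -1.4] [546.1  70.9  -0.8] [546.3  75.7  -1.7]
215 [550.5  66.3  -0.7] [550.7  71.1  -1.6] [550.4  75.8  -1.2]
220 [518.4  67.3  89.1] [519.   70.4  87.4] [518.2  73.5  89. ]
225 [519.3  67.4  93.5] [519.   70.4  93.9] [519.6  73.5  92.5]
230 [521.3  67.5  95.2] [521.1  70.5  95.5] [521.6  73.5  94.2]
235 [524.6  67.5  94. ] [524.   70.6  95.1] [524.   73.6  94.9]
240 [528.2  67.6  92.2] [528.1  70.7  92.3] [527.5  73.8  93.3]
245 [530.8  67.7  92.7] [531.7  70.8  90.8] [531.6  7
[... 334 characters left out ...]
 [524.7  68.3 132.4] [524.8  70.7 132.2] [524.2  73.1 133. ]
280 [526.7  68.3 132.9] [526.   70.7 134. ] [526.9  73.2 132.4]
285 [528.   68.4 134.5] [527.9  70.8 134.7] [528.2  73.2 134. ]
290 [530.2  68.5 134.8] [529.6  70.9 135.6] [529.8  73.3 135.1]
295 [531.4  68.5 136.5] [532.1  70.9 135.3] [531.6  73.3 136. ]
300 [533.4  68.6 137. ] [533.5  71.  136.7] [533.2  73.4 137.2]
305 [535.3  68.6 137.7] [535.6  71.  137.2] [536.   73.5 136.6]
310 [537.3  68.7 138.2] [537.2  71.1 138.3] [537.   73.5 138.4]
315 [598.8  68.6  60.7] [598.6  72.6  60.7] [597.9  76.6  61.5]
320 [598.4  68.7  66.4] [598.3  72.6  66.4] [597.9  76.5  66.8]
325 [598.1  68.8  71.7] [598.3  72.6  71.3] [598.4  76.5  71.1]
```

View pics/w6.png

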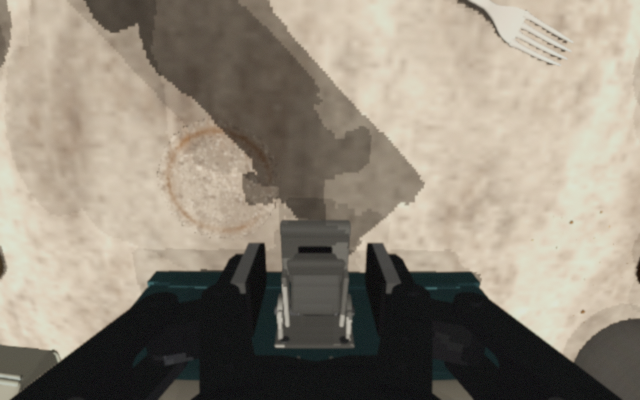

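```bash
python3 -m creep '[0,0,0,0,0,0,0,0,0,0,0,0,0,0,0,0]' 2.0
python3 - <<'E'
from h import *
s=ctrl.read_state();print(s['opening']*85.4,s['ft_force'])
p,d,c=snap('wrist','w7')
E
```

```text
time_s: 10.82
eef_pos: [0.5271, 0.0734, 0.1232]
orientation: [-1.565, -0.029, 0.032]
ft_force: [-0.8, -1.0, -2.1]
opening: 0.243
20.727650387840892 [-0.7693567  -1.04392672 -2.1260546 ]
```

View pics/w7.png

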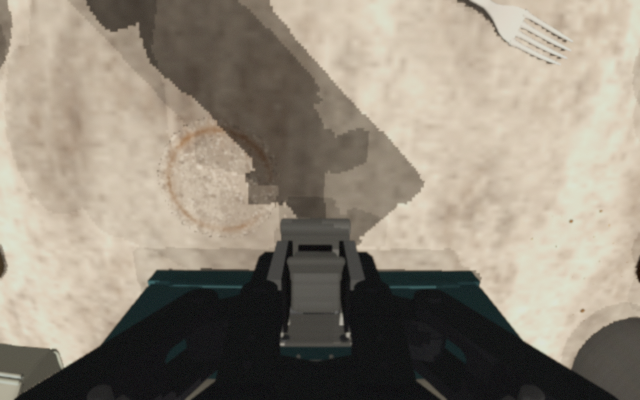

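```bash
cat > arc.py <<'E'
import numpy as np
P=np.array([558,79.4])
def tcp(N,lu=2.6,lv=11.4):
    d=np.array(N)-P;L=np.hypot(*d);u=d/L;v=np.array([u[1],-u[0]])
    return np.array(N)-lu*u-lv*v, L-55, -np.arctan2(d[0],d[1])
if __name__=='__main__':
    prev=None
    for phi,s in [(.4,0),(.3,.5),(.2,1),(.1,1),(0,1),(-.1,1),(-.2,1),(-.3,1)]:
        N=P+(55+s)*np.array([-np.sin(phi),np.cos(phi)]);T,_,_=tcp(N)
        print(phi,s,N.round(1),T.round(1),None if prev is None else ((T-prev)/10).round(2));prev=T
    for N in [(577,136),(581,136.5),(585,136),(588.5,134.5),(590,132),(590.4,129),(590.4,126),(590.4,124.5)]:
        T,s,phi=tcp(N);print(N,round(s,1),round(phi,2),T.round(1),((T-prev)/10).round(2));prev=T
E
python3 arc.py
```

```text
0.4 0 [536.6 130.1] [527.1 123.2] None
0.3 0.5 [541.6 132.4] [531.5 126.6] [0.44 0.33]
0.2 1 [546.9 134.3] [536.2 129.5] [0.47 0.29]
0.1 1 [552.4 135.1] [541.3 131.4] [0.51 0.19]
0 1 [558.  135.4] [546.6 132.8] [0.53 0.14]
-0.1 1 [563.6 135.1] [552.  133.7] [0.54 0.09]
-0.2 1 [569.1 134.3] [557.4 134. ] [0.54 0.03]
-0.3 1 [574.5 132.9] [562.9 133.8] [ 0.55 -0.02]
(577, 136) 4.7 -0.32 [565.4 137.2] [0.25 0.34]
(581, 136.5) 6.6 -0.38 [569.5 138.3] [0.41 0.12]
(585, 136) 7.7 -0.45 [573.6 138.6] [0.41 0.02]
(588.5, 134.5) 8.0 -0.51 [577.3 137.7] [ 0.37 -0.08]
(590, 132) 6.6 -0.55 [578.9 135.7] [ 0.16 -0.2 ]
(590.4, 129) 4.2 -0.58 [579.4 133.1] [ 0.05 -0.26]
(590.4, 126) 1.8 -0.61 [579.6 130.4] [ 0.01 -0.27]
(590.4, 124.5) 0.5 -0.62 [579.6 129. ] [ 0.01 -0.13]
```

```bash
python3 -m creep '[0.2,-0.17,0,0,0.24,-0.16,0,0,0.24,-0.15,0,0,0.24,-0.14,0,0,0,0,0,0]' 0; python3 -m creep '[0.26,-0.1,0,0,0.26,-0.09,0,0,0.27,-0.07,0,0,0.27,-0.07,0,0,0,0,0,0]';python3 - <<'E'
from h import *
p,d,c=snap('wrist','w8')
E
```

```text
time_s: 11.5
eef_pos: [0.5292, 0.0734, 0.1269]
orientation: [-1.567, -0.013, 0.033]
ft_force: [-2.8, 0.7, -4.6]
opening: 0.236
time_s: 12.12
eef_pos: [0.5305, 0.0735, 0.1273]
orientation: [-1.569, 0.007, 0.034]
ft_force: [-3.5, 1.0, -4.5]
opening: 0.234
```

View pics/w8.png

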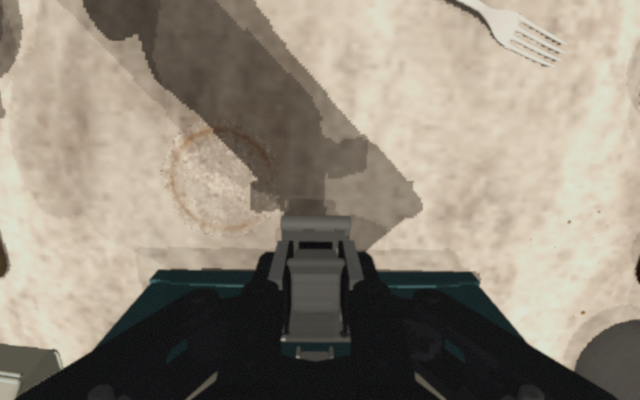

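```bash
python3 -m creep '[0.5,-0.15,0,0,0.5,-0.12,0,0]'; python3 -m creep '[0.5,-0.1,0,0,0.5,-0.1,0,0]'
```

```text
time_s: 12.42
eef_pos: [0.5377, 0.0733, 0.1296]
orientation: [-1.571, 0.013, 0.034]
ft_force: [-8.2, -0.1, -0.1]
opening: 0.237
time_s: 12.68
eef_pos: [0.5451, 0.0736, 0.1316]
orientation: [-1.572, 0.019, 0.034]
ft_force: [-7.8, -0.8, -3.1]
opening: 0.239
```

```bash
python3 -m creep '[0.6,-0.12,0,0,0.6,-0.1,0,0]'; python3 -m creep '[0.6,-0.1,0,0,0.4,-0.1,0,0,0,-0.05,0,0]';python3 - <<'E'
from h import *
p,d,c=snap('wrist','w9')
C=cloud(d,*c);np.save('pics/w9C.npy',C)
E
```

```text
time_s: 12.92
eef_pos: [0.5545, 0.0741, 0.1335]
orientation: [-1.574, 0.025, 0.035]
ft_force: [-6.0, -0.7, -3.2]
opening: 0.235
time_s: 13.3
eef_pos: [0.5612, 0.0744, 0.1351]
orientation: [-1.575, 0.033, 0.036]
ft_force: [-4.3, 1.0, -4.9]
opening: 0.238
```

View pics/w9.png

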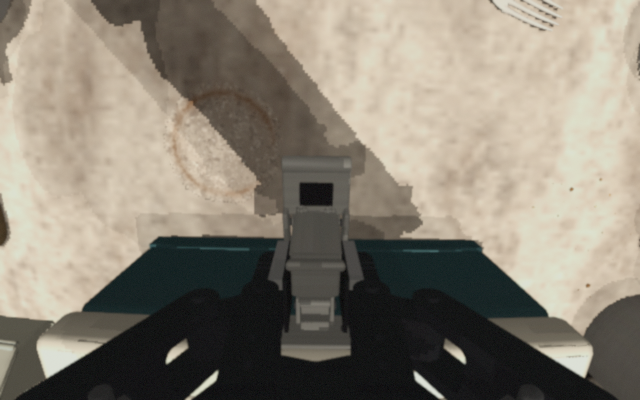

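Run:
```python
from h import *
C=np.load('pics/w9C.npy')
for v in list(range(200,256,5))+list(range(256,345,2)):
    print(v,*( (C[v,u]*1000).round(1) for u in (309,316,322)))
a=cv2.imread('pics/w9.png')[230:360,240:400];cv2.imwrite('pics/w9c.png',cv2.resize(a,None,fx=4.5,fy=4.5,interpolation=cv2.INTER_CUBIC))
```

```text
200 [543.   68.9  92.7] [542.8  72.7  92.7] [542.6  75.9  93.2]
205 [545.6  69.   93.3] [545.8  72.8  92.2] [545.5  76.   92.9]
210 [548.8  69.1  92. ] [549.3  72.9  89.9] [548.8  76.2  91.3]
215 [546.2  69.4 109. ] [546.7  72.9 107.1] [546.   75.8 108.9]
220 [546.8  69.5 114.9] [546.8  72.9 114.5] [546.8  75.7 114.3]
225 [547.9  69.6 118.9] [547.9  72.9 118.8] [547.4  75.7 119.7]
230 [548.6  69.8 123.8] [548.1  72.9 124.9] [548.4  75.7 123.6]
235 [549.   69.9 129.1] [548.7  73.  129.5] [548.8  75.6 129. ]
240 [549.5  70.  133.6] [549.2  73.  134.1] [549.4  75.6 133.3]
245 [550.2  70.1 137.5] [549.7  73.  138.4] [549.6  75.5 138.4]
250 [550.8  70.2 141.3] [550.   73.  142.9] [550.1  75.5 142.4]
255 [551.2  70.3 145.2] [550.7  73.1 146.1] [551.   75.5 145.2]
256 [551.3  70.3 145.9] [551.2  73.1 145.9] [551.3  75.5 145.5]
258 [551.2  70.4 148. ] [550.9  73.1 148.5] [550.3  75.4 149.7]
260 [549.2  70.4 154.1] [549.1  73.  154. ] [549.   75.2 154.2]
262 [548.7  70.5 156.9] [548.4  73.  157.2] [549.   75.2 155.9]
264 [549.2  70.5 157.4] [549.3  73.  157. ] [548.8  75.2 158. ]
266 [550.1  
[... 1847 characters left out ...]
 [594.9  71.3 128.3] [594.8  74.6 128.3] [595.1  77.5 127.7]
326 [596.8  71.3 127.2] [595.6  74.7 128.7] [494.3  71.3 271. ]
328 [597.6  71.3 127.7] [597.7  74.7 127.4] [597.3  77.6 127.8]
330 [599.5  71.4 126.7] [598.6  74.8 127.7] [598.2  77.7 128.1]
332 [599.1  71.4 128.7] [598.8  74.8 129. ] [598.6  77.6 129.2]
334 [598.9  71.4 130.6] [599.   74.8 130.3] [598.5  77.6 130.8]
336 [598.9  71.5 132.1] [598.9  74.8 131.9] [598.8  77.6 131.9]
338 [598.6  71.5 133.9] [598.9  74.8 133.3] [599.   77.6 133.1]
340 [599.1  71.5 134.7] [598.9  74.8 134.8] [599.4  77.6 134. ]
342 [598.8  71.6 136.6] [599.2  74.8 135.9] [598.2  77.5 137. ]
344 [598.9  71.6 137.9] [599.2  74.8 137.3] [598.5  77.5 138.1]
```

View pics/w9c.png

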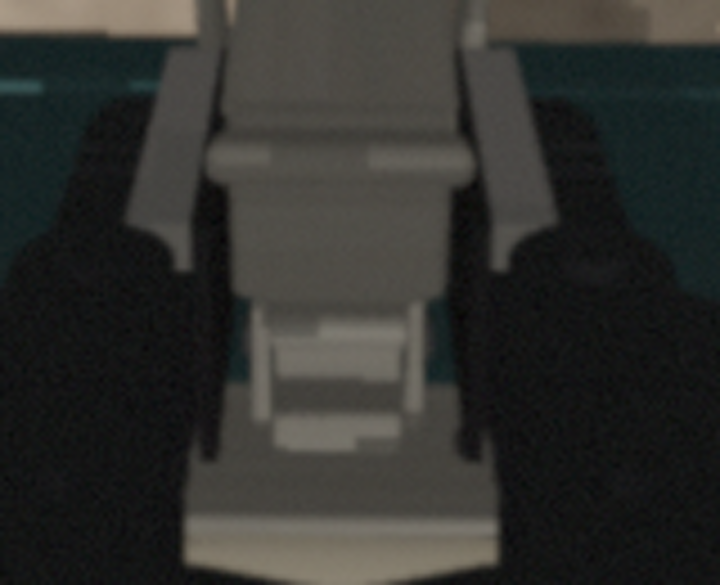

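```bash
python3 -m creep '[0.5,-0.3,0,0,0.5,-0.3,0,0]'; python3 -m creep '[0.5,-0.3,0,0,0.5,-0.3,0,0]';python3 - <<'E'
from h import *
p,d,c=snap('wrist','w10')
C=cloud(d,*c);np.save('pics/w10C.npy',C)
for v in list(range(200,336,3)):
    print(v,*( (C[v,u]*1000).round(1) for u in (311,320)))
a=cv2.imread('pics/w10.png')[220:360,240:400];cv2.imwrite('pics/w10c.png',cv2.resize(a,None,fx=4,fy=4,interpolation=cv2.INTER_CUBIC))
E
```

```text
time_s: 13.6
eef_pos: [0.5672, 0.0744, 0.1388]
orientation: [-1.576, 0.043, 0.037]
ft_force: [-6.9, 1.9, -11.0]
opening: 0.235
time_s: 13.85
eef_pos: [0.5719, 0.0743, 0.1406]
orientation: [-1.577, 0.056, 0.038]
ft_force: [-7.5, 2.4, -14.8]
opening: 0.236
200 [556.   69.6  85.2] [556.   74.8  84.7]
203 [558.   69.7  84.3] [557.7  74.9  84.7]
206 [551.8  70.  114.4] [551.8  74.5 113.8]
209 [552.1  70.1 119. ] [552.3  74.4 117.5]
212 [553.3  70.2 119.9] [553.1  74.5 120. ]
215 [554.   70.2 122.5] [553.6  74.5 123.3]
218 [554.2  70.3 126.7] [554.5  74.5 125.2]
221 [555.2  70.4 128.1] [555.2  74.5 127.6]
224 [556.2  70.4 129.5] [555.9  74.5 130. ]
227 [556.4  70.5 133.1] [556.3  74.5 133. ]
230 [557.1  70.6 135.2] [557.2  74.5 134.4]
233 [557.9  70.6 136.8] [557.9  74.5 136.4]
236 [558.1  70.7 140. ] [558.   74.5 139.8]
239 [558.8  70.8 141.7] [559.   74.5 140.9]
242 [559.5  70.8 143.4] [559.   74.5 144.4]
245 [559.8  70.9 146.1] [559.8  74.5 145.7]
248 [560.7  70.9 147.1] [560.4  74.6 147.4]
251 [560.7  71.  150.3] [560.9  74.6 149.4]
254 [561.1  71.  152.4] [561.2  74.6 151.8]
257 [562.
[... 478 characters left out ...]
 [579.2  71.6 147.8] [578.1  75.3 149.6]
293 [580.9  71.6 147.3] [580.   75.4 148.7]
296 [594.2  71.7 126.3] [593.6  76.1 127.1]
299 [595.   71.7 127.8] [594.8  76.1 127.9]
302 [596.9  71.8 127.4] [596.2  76.2 128.2]
305 [598.2  71.9 127.9] [598.3  76.3 127.4]
308 [598.4  71.9 130.3] [599.2  76.3 128.7]
311 [598.4  72.  132.9] [599.7  76.3 130.6]
314 [599.5  72.  133.8] [598.8  76.2 134.6]
317 [598.3  72.  138.1] [598.   76.2 138.4]
320 [598.9  72.1 139.6] [599.9  76.3 137.9]
323 [601.3  72.1 138.5] [601.   76.3 138.7]
326 [601.9  72.2 139.9] [602.1  76.3 139.4]
329 [602.6  72.2 141.2] [602.5  76.3 141.1]
332 [603.8  72.3 141.8] [604.2  76.4 140.9]
335 [606.   72.3 140.8] [605.2  76.4 141.7]
```

View pics/w10c.png

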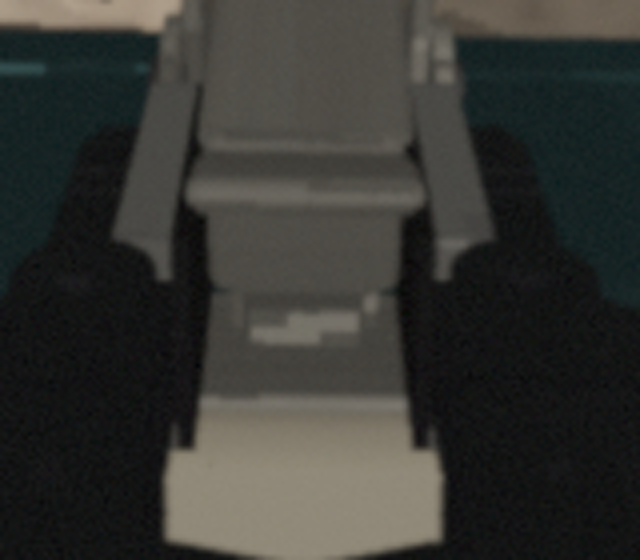

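```bash
python3 -m creep '[0.6,-0.05,0,0,0.6,0,0,0]'; python3 -m creep '[0.5,0,0,0]'
```

```text
time_s: 14.15
eef_pos: [0.5789, 0.0744, 0.1368]
orientation: [-1.577, 0.068, 0.038]
ft_force: [-6.5, 2.6, -8.8]
opening: 0.228
time_s: 14.28
eef_pos: [0.5817, 0.0746, 0.1352]
orientation: [-1.578, 0.074, 0.039]
ft_force: [-9.0, 1.4, -5.8]
opening: 0.23
```

```bash
python3 -m creep '[0.3,-0.3,0,0,0.4,-0.2,0,0]'
python3 - <<'E'
from h import *
p,d,c=snap('wrist','w11')
C=cloud(d,*c);np.save('pics/w11C.npy',C)
for v in list(range(200,330,3)):
    print(v,*( (C[v,u]*1000).round(1) for u in (311,320)))
a=cv2.imread('pics/w11.png')[220:360,240:400];cv2.imwrite('pics/w11c.png',cv2.resize(a,None,fx=4,fy=4,interpolation=cv2.INTER_CUBIC))
E
```

```text
time_s: 14.52
eef_pos: [0.5836, 0.0746, 0.1368]
orientation: [-1.579, 0.087, 0.04]
ft_force: [-8.7, 1.4, -10.6]
opening: 0.229
200 [558.5  70.2 116.8] [558.5  74.4 115.9]
203 [559.7  70.2 118.1] [524.1  72.1 276.2]
206 [560.4  70.3 121.1] [560.5  74.5 120.3]
209 [561.5  70.4 122.6] [561.3  74.5 122.7]
212 [562.3  70.5 125. ] [562.   74.5 125.6]
215 [563.3  70.5 126.6] [563.   74.6 127. ]
218 [563.9  70.6 129.6] [563.7  74.6 129.7]
221 [565.   70.7 130.4] [564.7  74.6 130.9]
224 [566.4  70.7 130.4] [565.5  74.6 132.7]
227 [566.9  70.8 133.3] [566.5  74.7 134.2]
230 [567.6  70.9 135.3] [567.4  74.7 135.3]
233 [568.5  70.9 136.7] [568.1  74.7 137.4]
236 [568.8  71.  140. ] [568.9  74.7 139.1]
239 [569.9  71.1 140.6] [569.6  74.8 141. ]
242 [570.6  71.1 142.2] [570.7  74.8 141.3]
245 [571.4  71.2 143.6] [571.1  74.8 144.1]
248 [572.2  71.2 145. ] [571.7  74.8 145.9]
251 [572.4  71.3 147.7] [572.3  74.8 147.7]
254 [573.8  71.3 147.3] [572.9  74.9 149.2]
257 [573.9  71.4 150.2] [574.   74.9 149.7]
260 [573.7  71.5 153.8] [574.1  74.9 152.4]
263 [574.4  71.5 155.1] [574.1  74.9 155.4]
266 [
[... 262 characters left out ...]
 [589.1  71.8 142.3] [589.   75.6 142.4]
287 [590.6  71.9 142. ] [590.2  75.6 142.5]
290 [598.9  71.9 128.5] [598.7  76.1 128.5]
293 [598.4  71.9 132.4] [598.2  76.  132.4]
296 [599.5  72.  133.2] [598.8  76.  134.2]
299 [598.5  72.1 137.8] [598.9  76.  136.8]
302 [599.1  72.1 139.4] [599.8  76.1 137.9]
305 [601.2  72.2 138.2] [600.9  76.1 138.5]
308 [601.7  72.2 140. ] [601.9  76.2 139.3]
311 [602.8  72.3 140.5] [602.3  76.2 141.1]
314 [604.2  72.3 140.6] [604.3  76.3 140.2]
317 [605.2  72.4 141.3] [605.1  76.3 141.3]
320 [605.7  72.4 143. ] [605.7  76.3 142.8]
323 [608.4  72.5 141. ] [607.4  76.4 142.2]
326 [608.5  72.5 143.1] [608.9  76.4 142.2]
329 [610.9  72.6 141.7] [610.5  76.5 142.1]
```

View pics/w11c.png

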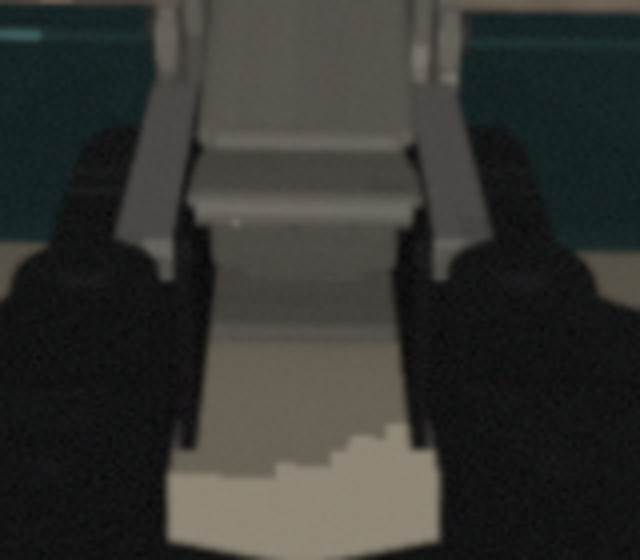

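```bash
python3 -m creep '[0.5,-0.25,0,0]';python3 -m creep '[0.5,-0.2,0,0]'
```

```text
time_s: 14.7
eef_pos: [0.5854, 0.0746, 0.137]
orientation: [-1.579, 0.096, 0.04]
ft_force: [-9.6, 1.6, -10.8]
opening: 0.23
time_s: 14.82
eef_pos: [0.5866, 0.0747, 0.1365]
orientation: [-1.58, 0.105, 0.041]
ft_force: [-10.9, 2.6, -10.4]
opening: 0.224
```

```bash
python3 -m creep '[0.5,-0.15,0,0]'
python3 - <<'E'
from h import *
p,d,c=snap('wrist','w12')
C=cloud(d,*c)
for v in list(range(200,310,3)):
    print(v,*( (C[v,u]*1000).round(1) for u in (311,320)))
a=cv2.imread('pics/w12.png')[220:360,240:400];cv2.imwrite('pics/w12c.png',cv2.resize(a,None,fx=4,fy=4,interpolation=cv2.INTER_CUBIC))
E
```

```text
time_s: 14.95
eef_pos: [0.5878, 0.0746, 0.1358]
orientation: [-1.581, 0.114, 0.041]
ft_force: [-12.1, 1.1, -5.7]
opening: 0.228
200 [561.9  70.1 118.3] [561.7  74.3 118.3]
203 [562.9  70.2 120.1] [562.6  74.4 120.8]
206 [563.9  70.3 122.5] [563.8  74.4 122. ]
209 [564.9  70.4 124. ] [564.8  74.5 123.7]
212 [565.8  70.5 126.2] [565.9  74.5 125.2]
215 [566.8  70.6 128.2] [566.8  74.5 127.4]
218 [567.5  70.6 130.9] [567.7  74.6 129. ]
221 [568.7  70.7 131.3] [568.6  74.6 131.2]
224 [569.9  70.8 131.9] [569.3  74.6 133.4]
227 [570.5  70.8 134.5] [570.8  74.7 132.8]
230 [571.4  70.9 136. ] [571.3  74.7 135.8]
233 [532.1  72.5 276.8] [572.2  74.7 137.2]
236 [573.2  71.  139. ] [572.9  74.8 139.3]
239 [573.6  71.1 141.9] [573.7  74.8 141. ]
242 [574.7  71.2 142.4] [574.9  74.8 141.3]
245 [575.4  71.2 144. ] [575.2  74.9 144.2]
248 [576.3  71.3 145.1] [576.2  74.9 145. ]
251 [576.9  71.4 146.9] [577.2  74.9 145.8]
254 [578.   71.4 147.6] [577.7  74.9 147.9]
257 [578.8  71.5 148.7] [578.6  75.  148.8]
260 [578.9  71.5 151.8] [578.2  75.  153.1]
263 [578.9  71.6 154.8] [579.1  75.  153.9]
266 [579.2  71.7 157.2] [578.6  75.  158.2]
269 [579.   71.7 160.5] [579.5  75.  158.9]
272 [580.8  71.8 158.9] [580.6  75.  158.9]
275 [581.8  71.8 159.4] [581.5  75.1 159.6]
278 [590.3  71.8 142.3] [590.   75.5 142.7]
281 [592.3  71.8 140.9] [592.5  75.6 140. ]
284 [593.9  71.9 140.3] [593.6  75.7 140.7]
287 [599.   71.9 132.1] [598.7  75.9 132.5]
290 [598.7  72.  136. ] [598.5  75.9 136. ]
293 [598.7  72.  138.8] [599.   75.9 137.9]
296 [600.5  72.1 138.1] [599.5  75.9 139.7]
299 [601.4  72.1 139. ] [601.   76.  139.6]
302 [602.   72.2 140.7] [601.8  76.  140.7]
305 [603.9  72.3 139.8] [602.7  76.1 141.7]
308 [604.1  72.3 141.9] [604.1  76.1 141.6]
```

View pics/w12c.png

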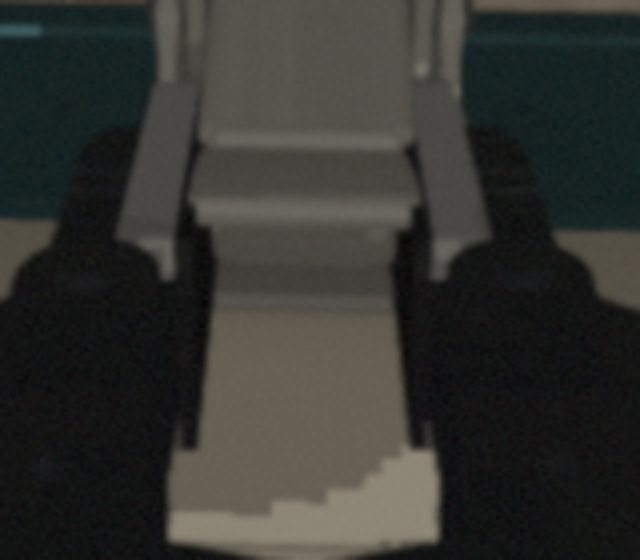

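```bash
python3 -m creep '[0.5,-0.2,0,0]'; python3 -m creep '[0.5,0.1,0,0]'
```

```text
time_s: 15.12
eef_pos: [0.5878, 0.0747, 0.1357]
orientation: [-1.582, 0.127, 0.041]
ft_force: [-15.6, 1.1, -4.4]
opening: 0.228
time_s: 15.25
eef_pos: [0.5874, 0.0747, 0.1334]
orientation: [-1.584, 0.138, 0.041]
ft_force: [-15.7, 1.1, 2.8]
opening: 0.227
```

```bash
python3 -m creep '[0,0,0,0]'
python3 - <<'E'
from h import *
p,d,c=snap('wrist','w13')
C=cloud(d,*c)
for v in list(range(200,310,3)):
    print(v,*( (C[v,u]*1000).round(1) for u in (311,320)))
a=cv2.imread('pics/w13.png')[220:360,240:400];cv2.imwrite('pics/w13c.png',cv2.resize(a,None,fx=4,fy=4,interpolation=cv2.INTER_CUBIC))
E
```

```text
time_s: 15.38
eef_pos: [0.5866, 0.0748, 0.1329]
orientation: [-1.584, 0.14, 0.04]
ft_force: [-1.7, 1.1, -4.0]
opening: 0.224
200 [560.4  70.2 115.4] [560.3  74.4 114.5]
203 [561.6  70.3 116.6] [561.5  74.5 116.3]
206 [562.7  70.4 118.3] [562.4  74.5 119.1]
209 [563.6  70.5 121. ] [563.4  74.6 121.3]
212 [564.6  70.6 123.1] [564.6  74.6 122.1]
215 [565.7  70.6 124.7] [565.6  74.7 124.2]
218 [566.7  70.7 126.3] [566.6  74.7 125.7]
221 [567.7  70.8 127.9] [567.6  74.7 127.6]
224 [568.7  70.9 129.1] [568.5  74.8 129.5]
227 [569.4  71.  131.8] [569.4  74.8 131. ]
230 [570.4  71.  133.2] [570.   74.8 134.1]
233 [571.4  71.1 134.3] [571.1  74.9 134.9]
236 [572.4  71.2 135.5] [572.   74.9 136.3]
239 [573.3  71.3 136.7] [572.8  75.  138.2]
242 [573.8  71.3 139.6] [573.7  75.  139.4]
245 [574.9  71.4 140.2] [574.6  75.  140.5]
248 [575.4  71.5 142.5] [575.4  75.1 142.1]
251 [575.8  71.6 145.2] [576.1  75.1 143.8]
254 [577.2  71.6 144.6] [576.8  75.1 145.4]
257 [577.7  71.7 146.9] [577.6  75.2 146.8]
260 [577.8  71.8 150.2] [578.   75.2 149. ]
263 [578.7  71.8 150.9] [578.3  75.2 151.6]
266 [578.   71.9 156.1] [578.3  75.2 154.8]
269 [578.7  72.  157.4] [578.9  75.2 156.2]
272 [580.1  72.  156.6] [580.3  75.3 155.6]
275 [581.3  72.1 156.3] [580.8  75.3 157.3]
278 [589.3  72.  139.5] [589.   75.7 139.7]
281 [590.6  72.  139.5] [590.9  75.8 138.4]
284 [592.   72.1 139.3] [592.3  75.8 138.1]
287 [594.5  72.1 136.6] [594.3  75.9 136.6]
290 [598.5  72.1 130.7] [598.7  76.1 129.7]
293 [598.9  72.2 132.9] [598.9  76.1 132.5]
296 [599.   72.2 135.7] [598.9  76.1 135.5]
299 [599.   72.3 138.7] [599.1  76.1 138. ]
302 [600.6  72.4 138.2] [599.8  76.2 139.5]
305 [601.3  72.4 139.5] [601.2  76.2 139.4]
308 [602.5  72.5 139.8] [602.   76.3 140.5]
```

View pics/w13c.png

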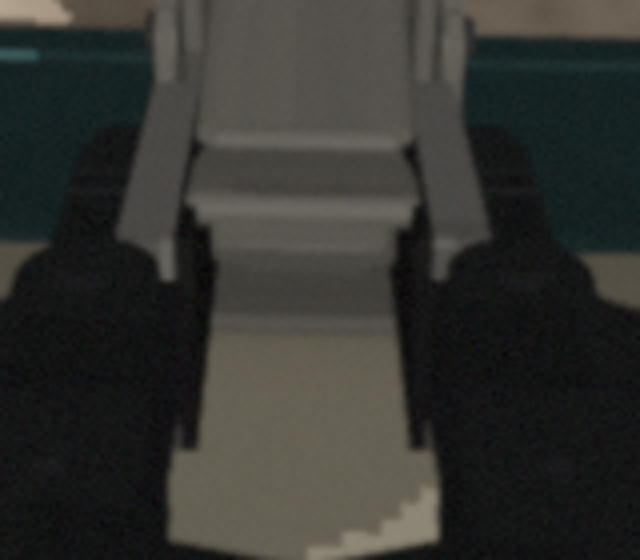

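```bash
python3 -m creep '[0.3,0.2,0,0]';python3 -m creep '[0.3,0.3,0,0]';python3 -m creep '[0.2,0.3,0,0]'
python3 - <<'E'
from h import *
p,d,c=snap('wrist','w14')
C=cloud(d,*c)
for v in list(range(200,310,3)):
    print(v,*( (C[v,u]*1000).round(1) for u in (311,320)))
E
```

```text
time_s: 15.55
eef_pos: [0.5871, 0.0748, 0.1314]
orientation: [-1.585, 0.145, 0.04]
ft_force: [-15.1, -0.5, 11.9]
opening: 0.222
time_s: 15.68
eef_pos: [0.5869, 0.0748, 0.1302]
orientation: [-1.587, 0.151, 0.039]
ft_force: [-14.6, -2.0, 21.6]
opening: 0.223
time_s: 15.8
eef_pos: [0.5868, 0.0748, 0.1301]
orientation: [-1.589, 0.154, 0.038]
ft_force: [-12.0, -2.1, 21.9]
opening: 0.226
200 [560.4  70.2 112.8] [560.3  74.5 112.5]
203 [561.4  70.3 115.8] [561.4  74.5 114.1]
206 [562.6  70.4 116.7] [562.3  74.6 117.4]
209 [563.5  70.5 119.8] [563.4  74.6 119.2]
212 [564.6  70.6 121.1] [564.4  74.7 121.4]
215 [565.8  70.7 122.1] [565.4  74.7 123.3]
218 [566.7  70.8 124.3] [566.5  74.8 124.8]
221 [567.7  70.9 126.3] [567.6  74.8 125.8]
224 [568.8  71.  127.2] [568.4  74.9 128.2]
227 [569.7  71.1 128.9] [569.5  74.9 129.2]
230 [570.5  71.2 131.1] [570.4  75.  130.8]
233 [571.5  71.2 132.2] [571.4  75.  132.1]
236 [572.1  71.3 135.3] [572.2  75.  134.2]
239 [573.4  71.4 135. ] [573.   75.1 136. ]
242 [574.2  71.5 136.7] [573.9  75.1 137.1]
245 [574.8  71.6 139.2] [574.8  75.2 138.6]
248 [575.5 
[... 212 characters left out ...]
 [578.5  72.  150.3] [578.9  75.4 148.8]
266 [579.2  72.1 151.5] [579.   75.4 151.7]
269 [579.7  72.2 153.4] [579.3  75.4 154.3]
272 [580.4  72.2 154.6] [580.6  75.5 153.7]
275 [581.5  72.3 154.8] [581.7  75.5 153.8]
278 [589.8  72.  136.2] [589.3  75.8 137.1]
281 [590.9  72.1 136.8] [591.1  75.9 135.7]
284 [592.8  72.1 135.4] [592.6  75.9 135.3]
287 [594.8  72.2 133.8] [594.3  76.  134.4]
290 [598.7  72.1 127.7] [598.4  76.1 127.9]
293 [599.   72.2 130.3] [598.7  76.2 130.6]
296 [598.7  72.3 134.1] [598.6  76.2 133.9]
299 [599.2  72.4 136. ] [598.7  76.2 136.7]
302 [600.5  72.4 136. ] [599.8  76.2 137.1]
305 [601.1  72.5 137.7] [601.4  76.3 136.8]
308 [601.9  72.6 138.7] [602.4  76.3 137.4]
```

```bash
python3 -m creep '[0,0,0,0]'; python3 -m creep '[0,0,0,0,0,0,0,0,0,0,0,0]' 4.0
python3 - <<'E'
from h import *
p,d,c=snap('wrist','w15')
C=cloud(d,*c);print(ctrl.read_state()['joint_pos'])
for v in list(range(200,310,3)):
    print(v,*( (C[v,u]*1000).round(1) for u in (311,320)))
E
```

```text
time_s: 15.98
eef_pos: [0.5868, 0.0748, 0.1321]
orientation: [-1.59, 0.154, 0.037]
ft_force: [-5.0, -0.9, -1.5]
opening: 0.229
time_s: 16.35
eef_pos: [0.5871, 0.0766, 0.1342]
orientation: [-1.587, 0.152, 0.037]
ft_force: [-5.7, 0.5, -2.9]
opening: 0.469
[ 0.20612969  0.83175997 -0.67152567  1.61885531  0.52699209  1.04713074
  0.96461203]
200 [561.1  72.  114.1] [560.7  76.3 115. ]
203 [562.   72.1 117.3] [561.7  76.3 117.9]
206 [563.   72.2 119.9] [562.9  76.4 119.2]
209 [564.1  72.3 121.6] [564.1  76.4 120.6]
212 [565.1  72.4 123.9] [565.   76.5 123.2]
215 [566.4  72.4 124.3] [565.9  76.5 126.1]
218 [567.3  72.5 126.4] [566.9  76.5 127.8]
221 [568.3  72.6 128.1] [568.2  76.6 128. ]
224 [569.4  72.7 129.5] [569.   76.6 130.6]
227 [570.   72.8 132.6] [569.9  76.7 132.3]
230 [570.7  72.9 135.4] [570.9  76.7 133.9]
233 [572.2  72.9 134.5] [571.8  76.8 135.3]
236 [572.9  73.  136.9] [572.6  76.8 137.2]
239 [573.8  73.1 138.2] [573.5  76.8 139. ]
242 [574.7  73.2 139.6] [574.4  76.9 140.2]
245 [575.4  73.3 141.6] [575.4  76.9 141. ]
248 [576.4  73.3 142.5] [576.2  77.  142.9]
251 [577.1 
[... 168 characters left out ...]
 [578.5  73.8 155. ] [578.5  77.1 154.6]
266 [579.2  73.8 156.2] [579.   77.1 156.4]
269 [580.   73.9 157.2] [580.   77.2 156.9]
272 [581.7  73.9 155.8] [581.3  77.2 156.3]
275 [589.1  73.7 139.3] [589.3  77.5 138.1]
278 [590.8  73.7 138.1] [590.9  77.5 137.4]
281 [592.5  73.8 137.4] [592.5  77.6 136.7]
284 [594.1  73.8 136.6] [594.   77.7 136.4]
287 [598.6  73.8 129.2] [598.4  77.8 129.2]
290 [598.4  73.9 133. ] [598.6  77.9 132.1]
293 [598.6  74.  135.9] [598.2  77.8 136.2]
296 [599.5  74.  136.9] [598.8  77.9 138.1]
299 [600.   74.1 138.9] [600.   77.9 138.3]
302 [601.7  74.1 138. ] [600.8  78.  139.7]
305 [602.   74.2 140.3] [602.   78.  139.9]
308 [603.8  74.2 139.5] [602.7  78.  141.4]
```

View pics/w15.png

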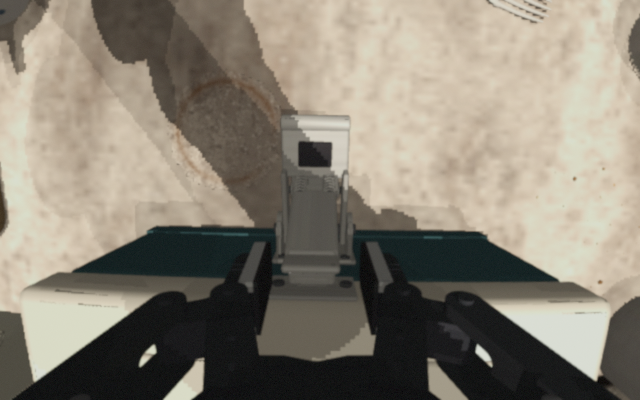

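```bash
python3 -m creep '[-0.6,0.15,-0.1,0,-0.55,0.2,0,0,0,0,0,0]' 4.0
python3 - <<'E'
from h import *
p,d,c=snap('wrist','w16')
E
python3 -m creep '[0,0,0,0,0,0,0,0,0,0,0,0,0,0,0,0]' 0
```

```text
time_s: 16.77
eef_pos: [0.5807, 0.0747, 0.135]
orientation: [-1.587, 0.139, 0.035]
ft_force: [0.0, 0.0, -0.1]
opening: 0.468
time_s: 17.32
eef_pos: [0.5821, 0.0748, 0.1352]
orientation: [-1.586, 0.137, 0.034]
ft_force: [0.6, -0.3, -1.3]
opening: 0.232
```

View pics/w16.png

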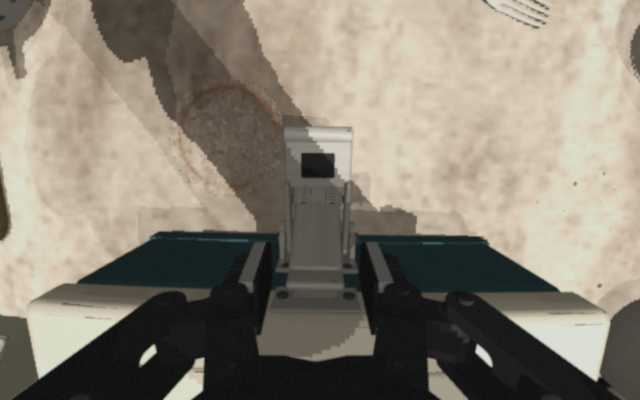

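```bash
python3 -m creep '[0,0,0,0,0,0,0,0,-0.6,0.15,0,0,-0.3,0.15,0,0,0,0,0,0]' 4.0; python3 -m creep '[0,0,0,0,0,0,0,0,0,0,0,0,0,0,0,0]' 0
```

```text
time_s: 17.95
eef_pos: [0.5718, 0.0743, 0.1333]
orientation: [-1.586, 0.137, 0.035]
ft_force: [0.9, 0.8, -0.8]
opening: 0.467
time_s: 18.45
eef_pos: [0.5722, 0.0746, 0.1333]
orientation: [-1.586, 0.137, 0.034]
ft_force: [0.8, 0.6, 0.6]
opening: 0.239
```

```bash
python3 -m creep '[0.4,-0.1,0,0]'; python3 -m creep '[0.4,0,0,0]'
python3 - <<'E'
from h import *
p,d,c=snap('wrist','w17')
C=cloud(d,*c)
for v in list(range(200,330,3)):
    print(v,*( (C[v,u]*1000).round(1) for u in (311,320)))
E
```

```text
time_s: 18.58
eef_pos: [0.5736, 0.0747, 0.133]
orientation: [-1.586, 0.143, 0.035]
ft_force: [-6.4, 1.0, -3.1]
opening: 0.239
time_s: 18.7
eef_pos: [0.5739, 0.0747, 0.1317]
orientation: [-1.587, 0.151, 0.035]
ft_force: [-7.7, -0.1, 0.2]
opening: 0.238
200 [551.   69.6  90.6] [550.8  74.5  91.2]
203 [552.8  69.7  89.9] [552.7  74.6  88.9]
206 [554.7  69.7  88.1] [554.5  74.6  88.3]
209 [556.6  69.7  87.3] [556.5  74.7  86.5]
212 [558.5  69.8  86. ] [558.1  74.8  86.9]
215 [560.3  69.8  85.1] [560.2  74.8  85. ]
218 [562.6  69.8  82.5] [562.   74.9  84.4]
221 [558.9  70.4 107.9] [558.7  74.8 108.3]
224 [560.   70.5 109.9] [559.8  74.9 109.9]
227 [560.9  70.6 112.4] [560.8  74.9 112.3]
230 [562.5  70.7 112. ] [562.   75.  113.2]
233 [563.3  70.8 114.9] [562.9  75.  115.5]
236 [564.   70.9 117.8] [563.9  75.1 117.2]
239 [565.3  70.9 118.3] [564.9  75.1 119.2]
242 [566.3  71.  119.9] [566.2  75.2 119.4]
245 [567.   71.1 122.2] [567.3  75.2 120.9]
248 [568.3  71.2 122.9] [568.2  75.3 122.5]
251 [569.   71.3 125.2] [568.7  75.3 125.7]
254 [570.   71.3 126.4] [569.5  75.3 127.6]
257 [570.9  
[... 387 characters left out ...]
 [578.1  72.  141. ] [578.   75.7 140.8]
287 [579.5  72.1 140.8] [579.6  75.8 140.3]
290 [580.   72.1 142.6] [580.   75.8 142.4]
293 [581.7  72.2 141.8] [581.   75.8 143. ]
296 [581.5  72.3 145.1] [581.6  75.8 144.6]
299 [581.8  72.3 147.3] [581.5  75.9 147.5]
302 [582.5  72.4 148.3] [581.8  75.9 149.6]
305 [582.2  72.5 151.8] [582.4  75.9 150.9]
308 [582.2  72.5 154.2] [583.   75.9 152.3]
311 [583.8  72.6 153.4] [584.1  76.  152.5]
314 [584.7  72.6 154. ] [585.1  76.  153. ]
317 [599.   72.4 128.8] [596.8  76.4 132.7]
320 [598.6  72.5 132.4] [598.1  76.5 132.9]
323 [598.9  72.6 134.4] [598.4  76.5 135. ]
326 [598.9  72.6 137. ] [598.8  76.5 137. ]
329 [599.1  72.7 139.2] [599.   76.5 139. ]
```

View pics/w17.png

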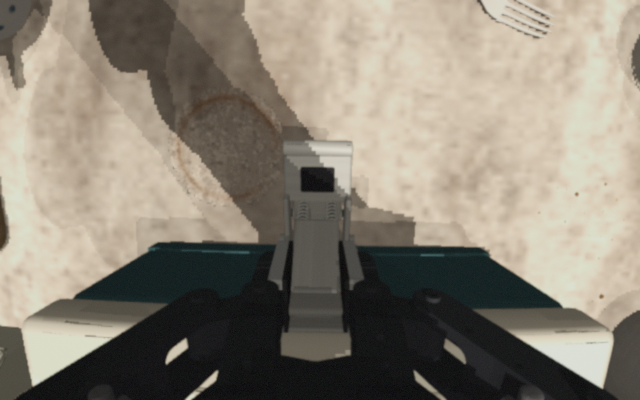

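```bash
python3 -m creep '[0,0,0,0]'; python3 -m creep '[0,0,0,0,0,0,0,0,0,0,0,0]' 4.0; python3 -m creep '[0,-2,0,0,-1,-3,0,0,-2,-3,0,0,-3,-3,0,0,0,0,0,0]' 8.5
python3 - <<'E'
from h import *
p,d,c=snap('wrist','w18')
C=cloud(d,*c);np.save('pics/w18C.npy',C)
a=cv2.imread('pics/w18.png')[170:370,200:440];cv2.imwrite('pics/w18c.png',cv2.resize(a,None,fx=3.3,fy=3,interpolation=cv2.INTER_CUBIC))
E
```

```text
time_s: 18.88
eef_pos: [0.573, 0.0747, 0.1313]
orientation: [-1.588, 0.154, 0.035]
ft_force: [0.5, 0.3, 2.5]
opening: 0.237
time_s: 19.25
eef_pos: [0.5752, 0.0746, 0.1318]
orientation: [-1.588, 0.15, 0.035]
ft_force: [0.5, 0.2, 0.2]
opening: 0.466
time_s: 19.88
eef_pos: [0.5328, 0.0749, 0.2531]
orientation: [-1.588, 0.147, 0.035]
ft_force: [0.8, -0.4, -0.6]
opening: 0.994
```

View pics/w18c.png

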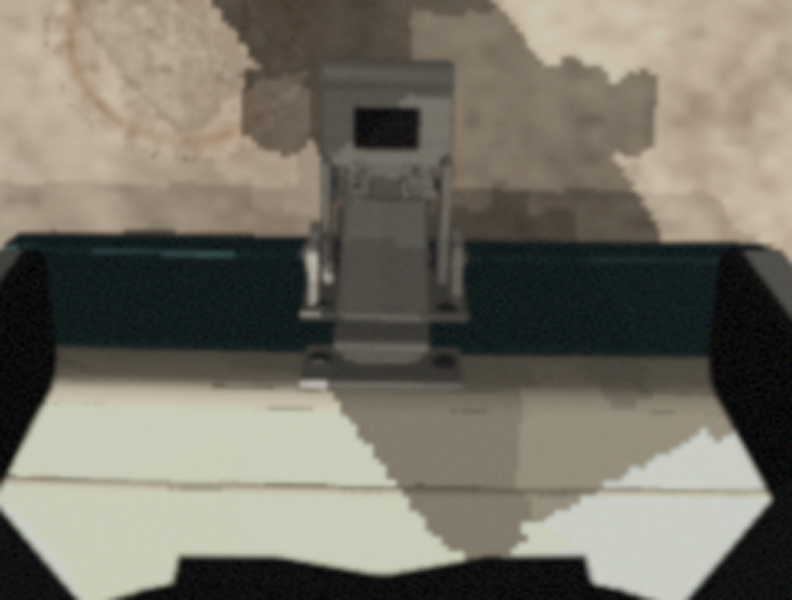

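Run:
```python
from h import *
C=np.load('pics/w18C.npy')
for x,ys in [(385,[65,72,80,90,100,155,170,185,195]+list(range(200,400,5))),(332,[70,80,90,100,110,130,150])]:
  for y in ys:
    u=round(200+x/3.3);v=round(170+y/3);print((x,y),(u,v),(C[v,u]*1000).round(1))
```

```text
(385, 65) (317, 192) [520.7  72.2  96.2]
(385, 72) (317, 194) [522.3  72.2  97.6]
(385, 80) (317, 197) [525.   72.3  97.3]
(385, 90) (317, 200) [527.9  72.4  95.2]
(385, 100) (317, 203) [530.7  72.5  94.8]
(385, 155) (317, 222) [548.6  73.2  91.3]
(385, 170) (317, 227) [554.   73.3  88.2]
(385, 185) (317, 232) [559.2  73.5  86.1]
(385, 195) (317, 235) [562.7  73.6  83.6]
(385, 200) (317, 237) [558.2  73.7 107.6]
(385, 205) (317, 238) [558.9  73.8 108.5]
(385, 210) (317, 240) [560.1  73.8 110.3]
(385, 215) (317, 242) [561.5  73.9 111.6]
(385, 220) (317, 243) [561.7  73.9 114.2]
(385, 225) (317, 245) [562.9  74.  115.8]
(385, 230) (317, 247) [564.4  74.1 116.8]
(385, 235) (317, 248) [564.8  74.1 118.3]
(385, 240) (317, 250) [566.2  74.2 119.4]
(385, 245) (317, 252) [567.1  74.2 122.1]
(385, 250) (317, 253) [567.4  74.2 123.8]
(385, 255) (317, 255) [568.6  74.3 125.4]
(385, 260) (317, 257) [569.9  74.4 126.4]
(385, 265) (317, 258) [570.   74.4 128.9]
(385, 270) (317, 260) [571.   74.5 130.9]
(385, 275) (317, 262) [572.6  74.5 131. ]
(385, 280) (317, 263) [573.   74.6 132.2]
(385, 285) (
[... 544 characters left out ...]
 (317, 287) [584.6  75.2 152.7]
(385, 355) (317, 288) [593.   75.3 134.9]
(385, 360) (317, 290) [595.6  75.4 132.7]
(385, 365) (317, 292) [598.9  75.5 129.1]
(385, 370) (317, 293) [599.4  75.5 130. ]
(385, 375) (317, 295) [598.7  75.6 135.5]
(385, 380) (317, 297) [599.   75.6 138.5]
(385, 385) (317, 298) [599.7  75.6 138.9]
(385, 390) (317, 300) [601.3  75.7 139.1]
(385, 395) (317, 302) [602.3  75.8 140.5]
(332, 70) (301, 193) [522.   58.2  96.8]
(332, 80) (301, 197) [525.4  58.4  98.2]
(332, 90) (301, 200) [528.4  58.3  95.6]
(332, 100) (301, 203) [531.2  58.4  95.2]
(332, 110) (301, 207) [535.1  58.4  93.5]
(332, 130) (301, 213) [540.8  58.5  91.8]
(332, 150) (301, 220) [547.3  58.7  91.6]
```

Run:
```python
from h import *
for tag in ['wrist0','w18','w1']:
    f=load(tag);c=camera_info('wrist');K=np.array([[c['fx'],0,c['cx']],[0,c['fy'],c['cy']],[0,0,1]])
    T=cloud(f['d'],K,np.array(c['distortion']),c['mount']).reshape(-1,3)*1000
    m=(f['d'].reshape(-1)>0)&(f['d'].reshape(-1)<.22)&(T[:,1]<12)&(T[:,0]>-60)
    P=T[m];print(tag,len(P))
    for a in range(-100,12,8):
        q=P[(P[:,1]>=a)&(P[:,1]<a+8)]
        if len(q)>5:print(a,len(q),'x',np.percentile(q[:,0],[1,99]).round(0),'z',np.percentile(q[:,2],[1,99]).round(0),'|z|min',abs(q[:,2]).min().round(0))
```

```text
wrist0 44796
-92 775 x [-20. -12.] z [-29.  64.] |z|min 10.0
-84 8498 x [-18.  -7.] z [-71.  69.] |z|min 0.0
-76 11294 x [-17.  -3.] z [-72.  70.] |z|min 0.0
-68 7144 x [-17.  10.] z [-73.  71.] |z|min 0.0
-60 8771 x [-13.  12.] z [-74.  71.] |z|min 32.0
-52 1894 x [-13.  -5.] z [-71.  69.] |z|min 39.0
-44 1466 x [-11.   2.] z [-51.  48.] |z|min 41.0
-36 1631 x [-11.  11.] z [-57.  55.] |z|min 41.0
-28 1444 x [-11.  11.] z [-57.  55.] |z|min 41.0
-20 1195 x [-11.  11.] z [-57.  54.] |z|min 41.0
-12 679 x [-11.  11.] z [-54.  48.] |z|min 41.0
w18 44832
-92 788 x [-20. -13.] z [-29.  27.] |z|min 10.0
-84 8463 x [-18.  -7.] z [-71.  69.] |z|min 0.0
-76 11258 x [-17.  -3.] z [-72.  69.] |z|min 0.0
-68 7040 x [-17.   9.] z [-73.  71.] |z|min 0.0
-60 8900 x [-13.  12.] z [-73.  71.] |z|min 36.0
-52 1954 x [-13.  -5.] z [-71.  68.] |z|min 39.0
-44 1425 x [-11.   2.] z [-52.  49.] |z|min 41.0
-36 1636 x [-11.  11.] z [-57.  54.] |z|min 41.0
-28 1452 x [-11.  11.] z [-57.  54.] |z|min 41.0
-20 1191 x [-11.  11.] z [-57.  54.] |z|min 41.0
-12 720 x [-11.  11.] z [-50.  48.] |z|min 41.0
w1 45460
-92 1062 x [-20. -18.] z [-20.  17.] |z|min 5.0
-84 7589 x [-18.  -8.] z [-62.  59.] |z|min 0.0
-76 9761 x [-17.  -1.] z [-58.  56.] |z|min 0.0
-68 8997 x [-17.   7.] z [-52.  50.] |z|min 0.0
-60 4761 x [-17.   9.] z [-46.  44.] |z|min 2.0
-52 6438 x [-12.   9.] z [-39.  37.] |z|min 2.0
-44 3341 x [-13.   9.] z [-35.  32.] |z|min 1.0
-36 1201 x [-13.  11.] z [-22.  19.] |z|min 0.0
-28 576 x [-11.  10.] z [-14.  12.] |z|min 0.0
-20 700 x [-11.  -6.] z [-15.  12.] |z|min 0.0
-12 563 x [-11.  -6.] z [-14.  12.] |z|min 0.0
-4 436 x [-11.  -6.] z [-14.  12.] |z|min 0.0
4 35 x [-10.  -9.] z [-8.  5.] |z|min 0.0
```

```bash
python3 -m creep '[-4,-2,0,0,-4,-2,0,0,0,0,0,0]' 0; python3 -m creep '[0,4,0,0,0,4,0,0,0,0,0,0]'; python3 -m creep '[0,-4,0,0,0,-4,0,0,0,0,0,0]'; python3 -m creep '[4,0,0,0,-4,0,0,0,0,0,0,0]'
```

```text
time_s: 20.3
eef_pos: [0.4596, 0.071, 0.3008]
orientation: [-1.588, 0.151, 0.032]
ft_force: [1.2, -1.1, -1.3]
opening: 0.367
time_s: 20.68
eef_pos: [0.4508, 0.0681, 0.2174]
orientation: [-1.587, 0.15, 0.029]
ft_force: [-0.1, 0.7, -0.3]
opening: 0.001
time_s: 21.05
eef_pos: [0.4666, 0.0706, 0.2996]
orientation: [-1.584, 0.149, 0.029]
ft_force: [-0.4, 0.5, -0.6]
opening: -0.005
time_s: 21.42
eef_pos: [0.469, 0.0704, 0.2979]
orientation: [-1.58, 0.152, 0.028]
ft_force: [0.9, -0.3, 0.5]
opening: -0.001
```

```bash
python3 -m creep '[1,4,-4,0,2,5,-4,0,2,5,0,0,1,5,0,0,0,4,0,0,0,0,0,0]' 0; python3 plan.py .5 -.01 .012 .03 1
```

```text
time_s: 22.18
eef_pos: [0.5048, -0.014, 0.0569]
orientation: [-1.582, 0.143, 0.025]
ft_force: [0.5, -0.1, 0.3]
opening: -0.002
now [ 0.5048 -0.014   0.0569] 0.025
[np.float64(-0.47), np.float64(4.49), np.float64(0.41), np.float64(-0.29)],
```

```bash
python3 -m creep '[0,2,0,0,0,1.5,0,0,0,0.5,0,0,0,0.4,0,0]' 0;  python3 -m creep '[0,0.4,0,0]'; python3 -m creep '[0,0.3,0,0]'
```

```text
time_s: 22.68
eef_pos: [0.5046, -0.0141, 0.0163]
orientation: [-1.582, 0.133, 0.024]
ft_force: [0.2, -0.5, 0.0]
opening: -0.004
time_s: 22.8
eef_pos: [0.5047, -0.0142, 0.0128]
orientation: [-1.582, 0.131, 0.024]
ft_force: [0.6, -0.1, 0.1]
opening: 0.002
time_s: 22.92
eef_pos: [0.5046, -0.0142, 0.01]
orientation: [-1.582, 0.13, 0.024]
ft_force: [1.3, -0.5, -0.4]
opening: 0.003
```

```bash
python3 -m creep '[0,0.3,0,0,-0.2,0.3,0,0]' 0;  python3 -m creep '[-0.5,0.3,0,0,-0.5,0.3,0,0]'; python3 -m creep '[-0.5,0.3,0,0,-0.5,0.3,0,0]'
```

```text
time_s: 23.18
eef_pos: [0.5045, -0.0141, 0.0084]
orientation: [-1.585, 0.125, 0.024]
ft_force: [-0.4, -1.3, 31.5]
opening: -0.002
time_s: 23.42
eef_pos: [0.5042, -0.0141, 0.0086]
orientation: [-1.585, 0.104, 0.024]
ft_force: [6.3, -2.2, 13.0]
opening: -0.004
time_s: 23.68
eef_pos: [0.5041, -0.0142, 0.0084]
orientation: [-1.585, 0.083, 0.024]
ft_force: [4.4, 0.0, 16.4]
opening: -0.002
```

Dragging the closed tips back on the worktop takes the tilt out, about 0.01 per row. I'll continue.

```bash
python3 -m creep '[-0.5,0.3,0,0,-0.5,0.3,0,0,-0.5,0.3,0,0,-0.5,0.3,0,0]'; python3 -m creep '[-0.5,0.25,0,0,-0.5,0.25,0,0,-0.5,0.25,0,0,-0.5,0.25,0,0,-0.5,0.25,0,0,-0.5,0.25,0,0]'
```

```text
time_s: 24.18
eef_pos: [0.5038, -0.0142, 0.0082]
orientation: [-1.585, 0.042, 0.024]
ft_force: [3.3, -1.9, 18.9]
opening: -0.002
time_s: 24.92
eef_pos: [0.5033, -0.0142, 0.0081]
orientation: [-1.584, -0.017, 0.023]
ft_force: [4.4, -1.7, 17.2]
opening: 0.0
```

```bash
python3 -m creep '[-0.5,0.25,0,0,-0.5,0.25,0,0,-0.5,0.25,0,0,-0.5,0.25,0,0,-0.5,0.25,0,0,-0.5,0.25,0,0,-0.5,0.25,0,0,-0.5,0.25,0,0,-0.5,0.25,0,0,-0.5,0.25,0,0]'; python3 -m creep '[-0.5,0.25,0,0,-0.5,0.25,0,0,-0.5,0.25,0,0,-0.5,0.25,0,0,-0.5,0.25,0,0,-0.5,0.25,0,0,-0.5,0.25,0,0,-0.5,0.25,0,0]'
```

```text
time_s: 26.18
eef_pos: [0.5025, -0.0142, 0.0085]
orientation: [-1.586, -0.114, 0.025]
ft_force: [1.8, -2.3, 24.1]
opening: -0.0
time_s: 27.18
eef_pos: [0.5019, -0.0141, 0.0088]
orientation: [-1.596, -0.192, 0.033]
ft_force: [-0.1, -0.5, 28.5]
opening: -0.0
```

```bash
python3 -m creep '[0,-4,0,0,0,-5,0,0,0,-4,3,0,0,0,4,0,2,0,2,0,2.5,0,0,0,0,0,0,0]' 0
python3 - <<'E'
from h import *
snap('wrist','w20');snap('scene','s20')
a=cv2.imread('pics/s20.png')[120:260,220:380];cv2.imwrite('pics/s20c.png',cv2.resize(a,None,fx=4.5,fy=4.2,interpolation=cv2.INTER_CUBIC))
E
```

```text
time_s: 28.05
eef_pos: [0.5247, 0.0811, 0.1313]
orientation: [-1.599, -0.199, 0.031]
ft_force: [-0.4, -0.1, -0.2]
opening: 0.001
```

View pics/w20.png

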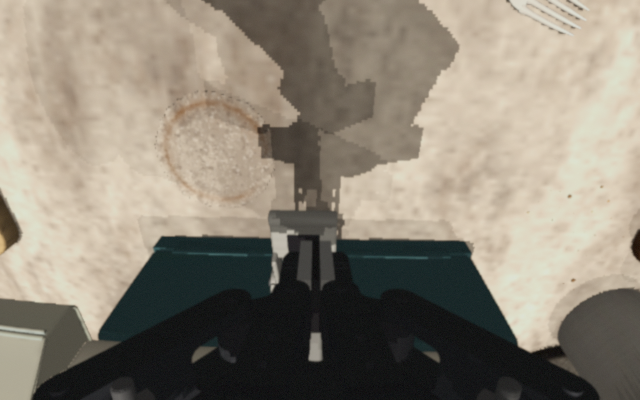

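View pics/s20c.png

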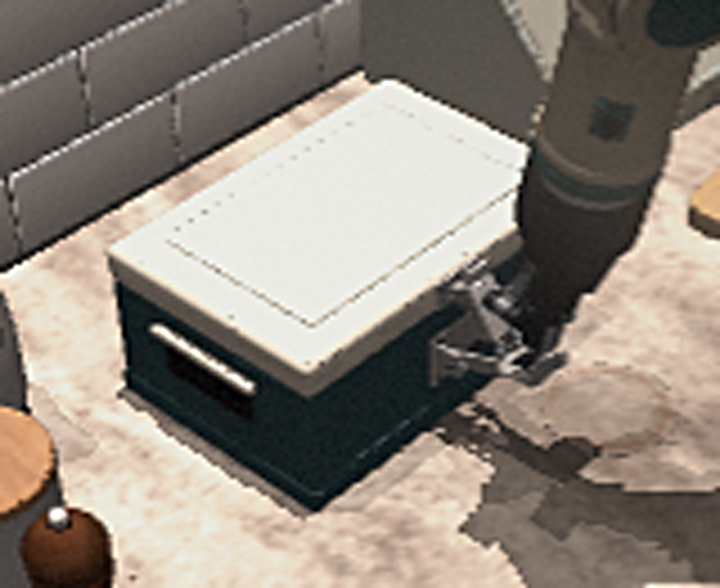

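```bash
python3 -m creep '[-0.2,0.9,-0.85,0,-0.2,0.9,0,0,0,0,0,0]' 0; python3 -m creep '[-0.1,0.5,0,0]'; python3 -m creep '[-0.1,0.5,0,0]'; python3 -m creep '[-0.1,0.5,0,0]'
```

```text
time_s: 28.52
eef_pos: [0.519, 0.0688, 0.11]
orientation: [-1.603, -0.191, 0.032]
ft_force: [0.6, 0.2, -0.2]
opening: -0.0
time_s: 28.65
eef_pos: [0.5188, 0.0688, 0.1048]
orientation: [-1.603, -0.192, 0.032]
ft_force: [-1.9, -0.0, 2.5]
opening: 0.002
time_s: 28.78
eef_pos: [0.5177, 0.0687, 0.0992]
orientation: [-1.603, -0.19, 0.032]
ft_force: [-3.3, 0.7, 3.8]
opening: -0.001
time_s: 28.9
eef_pos: [0.5168, 0.0687, 0.0936]
orientation: [-1.603, -0.189, 0.033]
ft_force: [-4.3, 0.1, 4.7]
opening: -0.0
```

```bash
python3 -m creep '[0.4,0.5,0.2,0]' 0; python3 -m creep '[0.4,0.6,0.2,0]'; python3 -m creep '[0.3,0.7,0,0]';python3 -m creep '[0.2,0.8,0,0]'; python3 -c "
from h import *
snap('wrist','w21');snap('scene','s21')
a=cv2.imread('pics/s21.png')[120:260,220:380];cv2.imwrite('pics/s21c.png',cv2.resize(a,None,fx=4.5,fy=4.2,interpolation=cv2.INTER_CUBIC))"
```

```text
time_s: 29.02
eef_pos: [0.5205, 0.07, 0.0888]
orientation: [-1.605, -0.187, 0.033]
ft_force: [-3.5, -1.4, 4.2]
opening: -0.002
time_s: 29.15
eef_pos: [0.5253, 0.0715, 0.0833]
orientation: [-1.606, -0.187, 0.033]
ft_force: [-4.4, -1.2, 4.5]
opening: 0.002
time_s: 29.28
eef_pos: [0.5296, 0.0719, 0.0766]
orientation: [-1.605, -0.186, 0.033]
ft_force: [-9.7, 1.1, 6.3]
opening: 0.001
time_s: 29.4
eef_pos: [0.5317, 0.072, 0.0683]
orientation: [-1.605, -0.184, 0.033]
ft_force: [-8.4, -0.5, 5.6]
opening: -0.001
```

View pics/s21c.png

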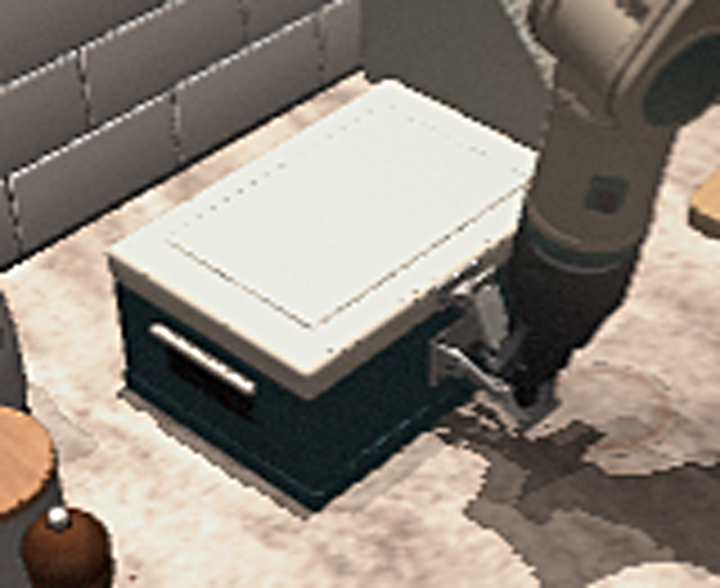

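View pics/w21.png

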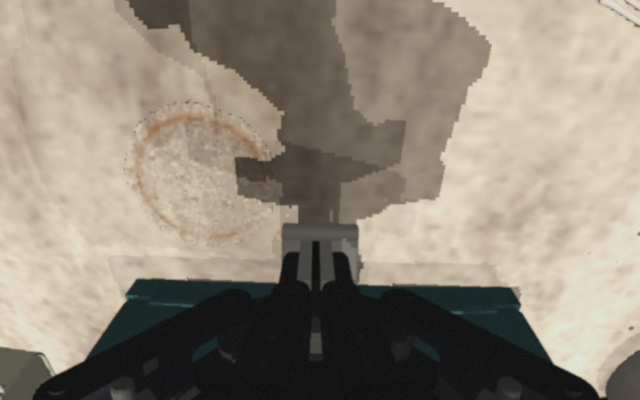

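```bash
python3 -m creep '[0.1,0.7,0,0]' 0; python3 -m creep '[0.2,0.7,0,0]'; python3 -m creep '[0.4,0.7,0,0]';python3 -m creep '[0.6,0.6,0,0]'
```

```text
time_s: 29.62
eef_pos: [0.5346, 0.0721, 0.061]
orientation: [-1.605, -0.184, 0.034]
ft_force: [-1.8, -1.0, 8.7]
opening: -0.0
time_s: 29.75
eef_pos: [0.5388, 0.0722, 0.0544]
orientation: [-1.604, -0.186, 0.034]
ft_force: [-3.4, -0.9, 8.5]
opening: 0.003
time_s: 29.88
eef_pos: [0.5449, 0.0723, 0.0482]
orientation: [-1.604, -0.187, 0.034]
ft_force: [-3.2, -0.9, 6.4]
opening: 0.0
time_s: 30.0
eef_pos: [0.5524, 0.0725, 0.043]
orientation: [-1.604, -0.187, 0.035]
ft_force: [-2.6, -0.1, 3.9]
opening: 0.003
```

```bash
python3 -m creep '[0.5,0.3,0,0]' 0; python3 -m creep '[0.5,0.2,0,0]'; python3 -c "
from h import *
snap('scene','s22')
a=cv2.imread('pics/s22.png')[120:260,220:380];cv2.imwrite('pics/s22c.png',cv2.resize(a,None,fx=4.5,fy=4.2,interpolation=cv2.INTER_CUBIC))"
```

```text
time_s: 30.12
eef_pos: [0.5584, 0.0727, 0.0404]
orientation: [-1.604, -0.187, 0.035]
ft_force: [-4.0, 0.1, 2.5]
opening: -0.001
time_s: 30.25
eef_pos: [0.5645, 0.073, 0.039]
orientation: [-1.603, -0.187, 0.034]
ft_force: [0.9, 0.6, 0.5]
opening: -0.003
```

View pics/s22c.png

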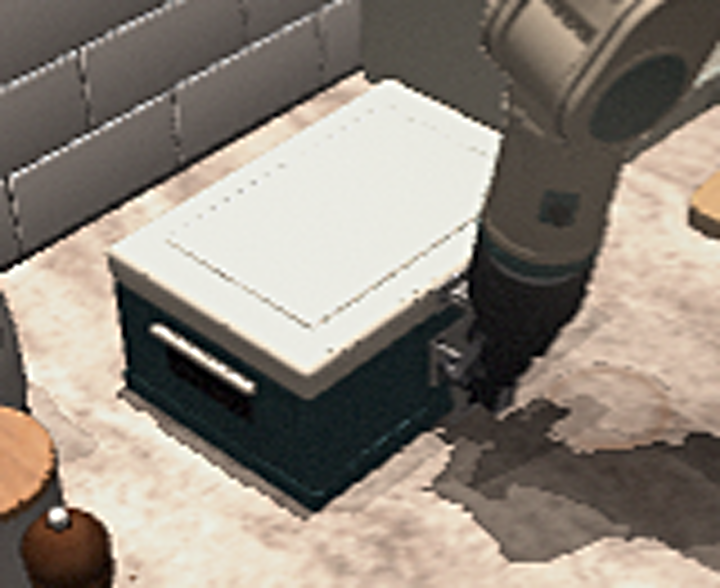

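```bash
python3 -m creep '[-1,-0.2,0,0,-3,-0.6,0,0,-3,-2,0,0,-2,-4,0,0,0,-4,0,0,0,-4,0,0,0,0,0,0]' 8.5
python3 - <<'E'
from h import *
p,d,c=snap('wrist','w23');C=cloud(d,*c);np.save('pics/w23C.npy',C)
snap('scene','s23')
a=cv2.imread('pics/s23.png')[120:260,220:380];cv2.imwrite('pics/s23c.png',cv2.resize(a,None,fx=4.5,fy=4.2,interpolation=cv2.INTER_CUBIC))
E
```

```text
time_s: 31.18
eef_pos: [0.4527, 0.0768, 0.172]
orientation: [-1.596, -0.199, 0.035]
ft_force: [-0.2, -0.3, -0.2]
opening: 0.997
```

View pics/w23.png

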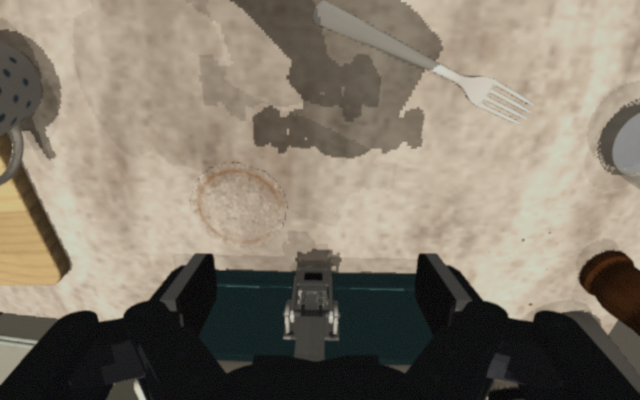

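View pics/s23c.png

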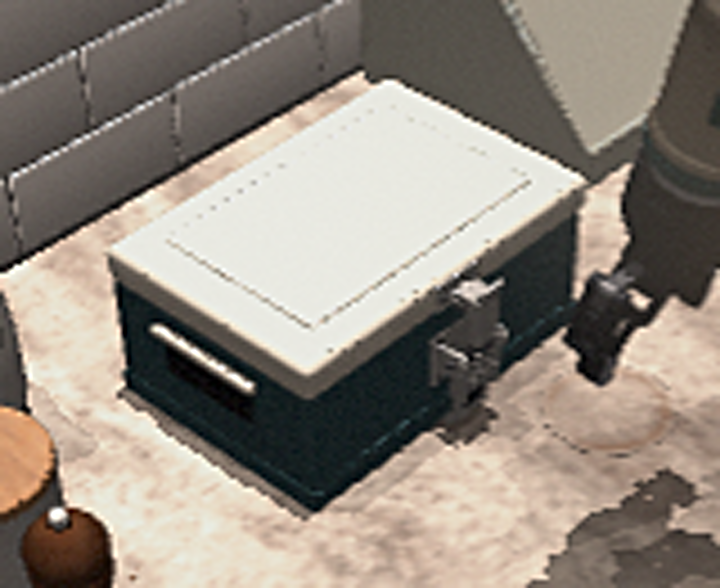

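Run:
```python
from h import *
C=np.load('pics/w23C.npy')
for v in range(246,362,4): print(v,*((C[v,u]*1000).round(1) for u in (296,316,330)))
C=cloud(load('s23')['d'],*cam('scene'));P=C.reshape(-1,3)
m=(abs(P[:,1]-.073)<.02)&(P[:,0]>.53)&(P[:,0]<.6)&(P[:,2]>.005)&(P[:,2]<.16)
Q=P[m]*1000
for z in range(5,160,8):
    q=Q[(Q[:,2]>=z)&(Q[:,2]<z+8)]
    if len(q):print(z,len(q),'x min',q[:,0].min().round(1),'med',np.median(q[:,0]).round(1))
for n,d0 in (('scene0','s23'),):
    a=np.load('pics/scene0.npz')['d'];b=load('s23')['d']
f=load('s23')['p'];g=np.load('pics/scene0.npz')['p']
for nm,(x,y,w,h) in dict(mug=(405,170,40,45),glass=(272,272,36,50),mill=(222,232,35,62)).items():
    print(nm,np.abs(f[y:y+h,x:x+w].astype(int)-g[y:y+h,x:x+w]).mean())
# lid angle from lid top
P=C.reshape(-1,3);lid=(P[:,0]>.62)&(P[:,0]<.77)&(P[:,1]>0)&(P[:,1]<.18)&(P[:,2]>.13)&(P[:,2]<.17)
for tag in('s3','s23'):
    P=cloud(load(tag)['d'],*cam('scene')).reshape(-1,3);L=P[(P[:,0]>.62)&(P[:,0]<.77)&(P[:,1]>0)&(P[:,1]<.18)&(P[:,2]>.13)&(P[:,2]<.17)]
    A=np.c_[L[:,:2],np.ones(len(L))];s=np.linalg.lstsq(A,L[:,2],rcond=None)[0];print(tag,s.round(4),'z at front',(s@[.615,.09,1]).round(4))
```

```text
246 [569.1  54.7  -1.5] [568.1  75.4  -1.6] [ 5.665e+02  8.980e+01 -3.000e-01]
250 [574.   54.8  -1.3] [572.9  75.6  -1.1] [572.   90.1  -0.9]
254 [579.5  54.7  -1.7] [578.3  75.8  -1.5] [577.3  90.4  -1.1]
258 [585.3  54.7  -2.3] [583.6  75.9  -1.4] [582.9  90.7  -1.5]
262 [589.6  54.8  -1. ] [5.876e+02 7.610e+01 2.000e-01] [588.3  91.   -1.6]
266 [595.5  54.8  -1.5] [585.   76.2   9.9] [593.4  91.2  -1.2]
270 [587.6  55.9  14.4] [585.3  76.4  15.8] [585.7  90.6  14.5]
274 [585.6  56.6  22.9] [582.4  76.5  25.3] [584.1  90.4  22.6]
278 [575.2  57.8  40.6] [581.3  76.6  32.5] [574.4  89.7  39.5]
282 [576.1  58.1  45. ] [581.6  76.8  37.7] [575.6  89.8  43.7]
286 [577.4  58.4  49. ] [574.4  76.8  51.1] [575.   89.6  49.8]
290 [581.7  58.5  49.6] [575.2  77.   55.5] [575.2  89.6  54.8]
294 [585.2  58.6  51.2] [578.2  77.1  57.5] [574.5  89.5  60.6]
298 [589.1  58.7  52.3] [582.8  77.2  57.7] [574.9  89.5  65.1]
302 [598.   58.4  48.6] [587.3  77.4  58.2] [576.3  89.5  68.6]
306 [599.3  58.7  52.4] [599.3  77.6  51.4] [576.2  89.4  73.4]
310 [581.1  60.3  74.8] [581.5  77.6  73.4] [575.
[... 755 characters left out ...]
 128. ] [601.7  90.4 106.1]
5 13 x min 540.2 med 584.4
13 19 x min 580.2 med 583.8
21 15 x min 579.8 med 582.4
29 19 x min 574.3 med 580.3
37 11 x min 573.4 med 579.8
45 13 x min 573.0 med 580.6
53 28 x min 570.8 med 575.7
61 21 x min 570.7 med 574.7
69 26 x min 570.8 med 575.8
77 28 x min 571.3 med 589.5
85 24 x min 569.1 med 594.8
93 19 x min 568.3 med 573.6
101 18 x min 568.2 med 570.6
109 13 x min 568.1 med 571.7
117 34 x min 567.4 med 583.1
125 53 x min 568.0 med 590.0
133 33 x min 567.4 med 595.9
141 7 x min 563.8 med 568.1
mug 3.8740740740740742
glass 6.479444444444445
mill 6.540706605222734
s3 [-0.0121 -0.002   0.152 ] z at front 0.1444
s23 [-0.0008 -0.0009  0.143 ] z at front 0.1424
```

The lid plane angle is now about 0.001 rad (0.012 before latching). The lever hangs down at the front (end at z≈10 mm, x≈585 mm), and the claw stands upright with its nose at about x = 589.5 mm, in the trough. The tool is clear, so I'm handing in.

```bash
python3 -c "
from rig import close_job
print(close_job())"
```

```text
the job is handed in; nothing more can be done
None
```

The cool box is closed and latched as far as my last pictures show, and I handed the job in at about 31 s of the 69 s. I got no verdict. One moment during the hooking may have broken the 20 N limit on jamming the claw.

- **Lid:** I pressed it down onto its seal with the closed fingers.
- **Claw:** I pinched the shank, stretched it over the lip and set the nose in the keeper. The first pinch was too close to the lid and the nose wedged on the back of the lip. I let go, pinched further out and it dropped into the trough.
- **Lever:** The failed pinch had tilted the tool. I dragged the closed fingertips on the worktop to lean it the other way, then pushed the lever down until it snapped home. The push measured about 4 to 12 N, and I then moved the arm clear.

**Last checks, from depth images:**

| Check | Result |
|---|---|
| Lid angle | about 0.001 rad, down from about 0.012 rad before latching |
| Lever | hanging straight down on the front |
| Claw nose | at about x = 589.5 mm, in the trough (590.4 ± 0.8 mm by the same measurement) |
| Mug, glass and pepper mill | no visible movement in the scene picture |
| Robot | touching nothing |

- **Possible limit breach:** while the claw was wedged, the wrist showed about 22 N upward and up to 15 N sideways for about 0.3 s. Part of this may have been the fingers pressing on the lid front. I cannot tell whether the claw-to-lid contact itself passed 20 N.
- **Not measured directly:** I inferred the spring stretch from the latched position.

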